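# Swing out the folding hook and hang the drip caddy on it

## Task

Swing the yellow folding hook of the grey board out and down, without forcing it, until it is fully home against its stop. Then hang the white drip caddy on it by the slot in its back plate, feeling gently for the hook, pushed back against the board and hanging upright. Leave the bottle, the beaker and the timer where they are.

Things in the scene. Friction and masses are not known exactly. Their poses are not given: they have to be found in the camera images.
- board: Fixed grey board, 160 wide (y), 12 thick (x), top 235 above the bench, on a foot 170 x 150 x 12 reaching 30 in front and 120 behind. Origin: on the bench under the board's middle; x points through the board to its back (hook on the -x side), z up. Front face at x=-6. A black rest rail, 120 wide, 20 high, is on the front face, middle 85 up; its front is at x=-26.
- hook_seat (a point): Nominal middle of the hook's hinge axis: 10 in front of the board's front face, 190 up, mid-width; axes as the board. Depth and height are true, but the steel hinge bracket (34 wide; lugs end 8 in front of the axis) was fitted by hand up to 9 mm to either side of this point along y; this reading does not show that error.
- hook (a joint): Angle of the yellow hook: bar of 8 diameter, 68 from hinge to end, whose lip rises 14 over the bar's axis. 0: folded, bar straight up, its end 27 above the board's top, lip towards +x. Opens about the board's y, end moving to -x and down. 1.5: rigid stop, bar pointing out 4 degrees above level, lip up. Stiff (0.15 N m friction), stays where left. Over 30 N of finger force is too much.
- caddy: Loose white drip caddy, about 0.2 kg, standing on the bench. Back plate 6 thick (x), 80 wide up to 80 high, then 41 wide to its top at 176. Open blue basket 56 deep, 80 wide, 40 high on its -x side. Origin: under the plate's middle; x to the back (board side when hung), z up. Grip the tab (41 wide, 142 to 176 high) by its sides. Over 25 N between caddy and hook is too much.
- caddy_slot (a point): Middle of the slot in the caddy's back plate, 126 above the caddy's underside, axes as the caddy. The slot goes through the plate along x and is 13 wide (y) and 32 high (110 to 142 above the underside). Once hung, its top edge rests on the hook's bar behind the lip.
- bottle: Bystander: closed round lab bottle with orange cap, 56 diameter, 113 high. Origin at the middle of its underside.
- beaker: Bystander: small clear beaker, 43 diameter, 50 high. Origin at the middle of its underside.
- timer: Bystander: white bench timer with three round buttons, 62 x 62 x 18. Origin at the middle of its underside.
Not all that is in view belongs to the job. Of the things that look like the board, the larger one is meant.

How it is judged:
By the outcome, as a careful person would: the job done as asked, in the order asked, and still so for the second after the job is handed in, with the robot touching nothing.
It also fails if it takes over 72 s, if anything falls off the work surface, if the arm or the gripper's body presses on something with over 40 N, if the wrist force passes 120 N, or if a joint passes its speed limit or range.

## Robot

A 6-joint arm with a two-finger parallel gripper is mounted at the origin on a cart in front of the work surface, level with it; the furniture and walls round the work are solid. World frame = base frame: x ahead of the robot, y to its left, z up, the work surface at z = 0. Lengths are in m, angles in rad, forces in N, time in s.
With the tool pointing down it reaches from about 0.25 to 0.775 m from the base axis. Payload 4 kg.
Tool frame: the origin (TCP) lies midway between the tips of the shut fingers; the grasp point (between the pads) lies 19 mm behind it; z points along the fingers, y is the direction in which the jaws open and shut (so a half turn about z gives the same grasp; the last joint's range is limited). The gripper opens to 94 mm and grips with 3 to 60 N. Pads are 16 mm wide; open, the fingers measure 119 mm over their backs; the gripper's body (75 mm by 177 mm) begins 78 mm behind the grasp point.
Start: joints at [1.111, 0.087, 1.371, -0, 1.684, -0.103], TCP at [0.192, 0.515, 0.206] pointing down, gripper open.
Joint ranges: [-3.1, 3.1], [-0.76, 2.03], [0.27, 2.55], [-1.08, 4.22], [0.17, 2.65], [-2.57, 2.57]. Speed limits (rad/s): [2.79, 2.79, 3.14, 3.14, 3.14, 3.14].

## Interface

Orientations are given as [roll, pitch, yaw] about the fixed x, y, z axes, in that order (R = Rz(yaw) Ry(pitch) Rx(roll)).
In Python, from bench import robot gives the robot as it stands.
- The arm moves only by the tool drive_tool, never from a script. Its argument "series" is a list that holds one entry, the list of rows, each a list of 7 numbers: the turn, a rotation vector about the tool's x, y, z in rad, then the shift along the tool's x, y, z in cm, then the opening in per cent of the stroke, from 0 (shut) to 100 (fully open). In form: [[[rx, ry, rz, tx, ty, tz, fingers], ...]]. A call has 1 to 20 rows; each row is the pose to reach, as a shift and turn from the pose measured when the call began, along the tool's axes at that moment; what a row does not reach only later rows make up. A row lasts 1/10 s, in which the tool goes at most 50 mm and 8.59 degrees, less where a joint would pass 70% of its speed; a pose out of reach is approached as far as the arm can. A call with a gripper value outside its range is refused whole. The fingers move at their own pace and stop on an object; the grip force is fixed at half the most. Time passes only in rows, so rows that repeat a pose let the fingers close. It gives the time, the measured TCP pose, the force and the opening at its end, in the units of the state.
- robot.get_obs(): the state, without advancing time (a new reading comes with each control period).
- robot.snapshot(name): name is "side" or "top" or "wrist"; returns a dict with "img" (384x512x3 uint8, blue, green, red), "depth" (384x512 float32, m along the optical axis (not along the pixel's ray), 0 where there is no reading), "vertical_fov" (degrees; the focal length in pixels is half the picture's height over the tangent of half this angle, whatever the lens; pixels are square), "cx", "cy" (the principal point, pixels), "dist_coeffs" ([k1, k2, p1, p2, k3] as OpenCV has them; the pictures are not rectified), "rvec" (rotation vector, rad) and "tvec" (3), from world to camera coordinates, as OpenCV has them. Camera axes: x right, y down, z forward; pixel columns grow to the right and rows downward; lengths in m; the calibration is good to about 2 mm. A picture is of the moment at which its call begins.
- robot.close_job(): hands the job in, once; it reports no verdict.
The state is a dict: "time": time; "joint_positions": joint angles; "qvel": joint speeds; "joint_torque": joint torques, N m; "tool_pos": TCP position; "ee_rot": TCP orientation; "wrist_force": force on the tool from outside, world axes, zero at the start; "wrist_torque": the same for the moment, N m; "width": finger opening in m.
Only numpy, scipy, OpenCV 4.12 (cv2) and the standard library are available. Lean on these libraries where they do the work, as an engineer would, in place of code of your own. Each camera call takes 0.05 s, during which the arm holds its last target.

## Working session

There is one attempt and no reset: what is moved stays moved. The work goes in short steps, Python scripts to look and compute and a tool call to move; the robot and the scene stay as the last step left them, time stands still between calls to the robot, and variables do not carry over. Pictures are saved under pics/ and viewed, and the job is handed in when it is done.

Besides the shell and the picture viewer there is one more tool, called in YAML: its name, and indented under it one key for each argument. drive_tool: Moves the arm, as the interface text tells. Its arguments: {"type":"object","properties":{"series":{"type":"array","items":{"type":"array","items":{"type":"array","items":{"type":"number"}}}}},"required":["series"]}

```bash
mkdir -p pics; ls
cat > h.py <<'E'
import numpy as np, cv2, pickle
from bench import robot
def snap(name,tag):
    s=robot.snapshot(name); cv2.imwrite(f'pics/{tag}.png',s['img']); pickle.dump(s,open(f'pics/{tag}.pkl','wb')); return s
def load(tag): return pickle.load(open(f'pics/{tag}.pkl','rb'))
def K(s):
    h=s['img'].shape[0]; f=h/2/np.tan(np.radians(s['vertical_fov'])/2)
    return np.array([[f,0,s['cx']],[0,f,s['cy']],[0,0,1]])
def ray(s,uv):
    p=cv2.undistortPoints(np.array(uv,float).reshape(-1,1,2),K(s),np.array(s['dist_coeffs'],float)).reshape(-1,2)
    R=cv2.Rodrigues(np.array(s['rvec'],float))[0]; t=np.array(s['tvec'],float).ravel()
    d=np.c_[p,np.ones(len(p))]@R
    return -R.T@t, d   # origin, dirs with unit camera depth
def onz(s,uv,z):
    o,d=ray(s,uv); return o+d*((z-o[2])/d[:,2])[:,None]
def dep(s,uv):
    o,d=ray(s,uv); uv=np.array(uv).reshape(-1,2).astype(int)
    return o+d*s['depth'][uv[:,1],uv[:,0]][:,None]
def cloud(s,mask):
    v,u=np.nonzero(mask&(s['depth']>0)); 
    return dep(s,np.c_[u,v]) if len(u) else np.zeros((0,3))
def proj(s,P):
    return cv2.projectPoints(np.array(P,float).reshape(-1,1,3),np.array(s['rvec'],float),np.array(s['tvec'],float),K(s),np.array(s['dist_coeffs'],float))[0].reshape(-1,2)
def tri(s1,uv1,s2,uv2):
    o1,d1=ray(s1,uv1);o2,d2=ray(s2,uv2);d1=d1[0];d2=d2[0]
    A=np.c_[d1,-d2];x=np.linalg.lstsq(A,o2-o1,rcond=None)[0]
    a=o1+d1*x[0];b=o2+d2*x[1];return (a+b)/2,np.linalg.norm(a-b)
E
python3 - <<'E'
from h import *
for n in ['side','top','wrist']:
    s=snap(n,n+'0'); print(n,ray(s,[[256,192]]),s['vertical_fov'],s['dist_coeffs'])
print(robot.get_obs())
E
```

```text
pics
side (array([0.11489444, 1.08015799, 0.74937732]), array([[ 0.30154773, -0.82028544, -0.48602749]])) 50.23927261088295 [-0.13537043  0.          0.          0.          0.        ]
top (array([0.30264646, 0.04338083, 1.23128175]), array([[ 0.16077779,  0.00842981, -0.98716553]])) 56.654738039024636 [-0.03891967  0.          0.          0.          0.        ]
wrist (array([0.13171912, 0.53896394, 0.38477934]), array([[ 0.21453171, -0.07326728, -0.97400542]])) 69.72498505682563 [-0.05445954  0.          0.          0.          0.        ]
{'time': 0.15, 'joint_positions': array([ 1.11088617e+00,  8.78056592e-02,  1.37184337e+00, -1.42759108e-05,
        1.68360496e+00, -1.03104989e-01]), 'qvel': array([-2.36111706e-04, -1.13987471e-03, -3.78104117e-03,  4.69886378e-04,
        7.90021447e-05,  1.27903615e-03]), 'joint_torque': array([ 8.23960891e-04, -3.40643227e+01, -3.02794290e+01,  7.18206586e-02,
        3.04758770e-02, -8.35340552e-05]), 'tool_pos': array([0.19193786, 0.51499385, 0.20459422]), 'ee_rot': array([-3.13993868e+00, -1.56876559e-04,  2.78478576e+00]), 'wrist_force': array([0.24202444, 0.10891022, 0.81109401]), 'wrist_torque': array([0.04533787, 0.05396922, 0.04822976]), 'width': 0.09395580498309294}
```

View pics/side0.png

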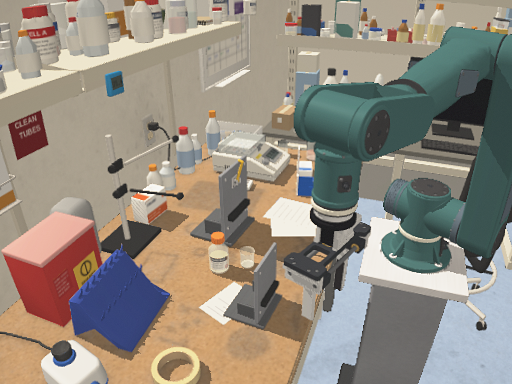

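View pics/top0.png

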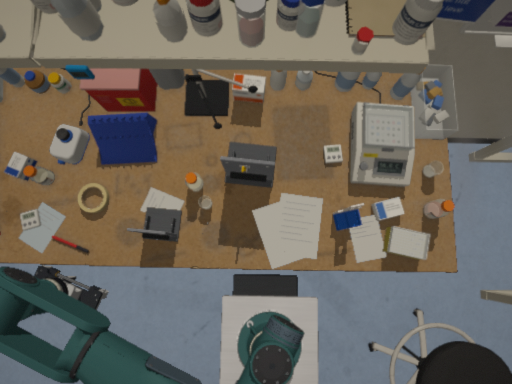

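View pics/wrist0.png

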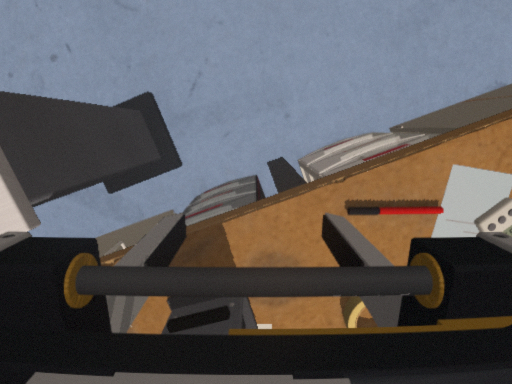

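Run:
```python
from h import *
t=load('top0');s=load('side0')
a=cv2.resize(t['img'][130:265,190:440],None,fx=3.2,fy=3.2,interpolation=cv2.INTER_CUBIC);cv2.imwrite('pics/c1.png',a)
b=cv2.resize(s['img'][120:340,170:340],None,fx=2.7,fy=2.7,interpolation=cv2.INTER_CUBIC);cv2.imwrite('pics/c2.png',b)
uv=[[250,152],[232,148],[275,152],[250,180],[160,222],[347,218],[388,209],[333,153],[193,180],[206,203],[408,242],[244,169],[362,210]]
for p,q in zip(uv,dep(t,uv)): print(p,q.round(3))
```

```text
[250, 152] [0.644 0.078 0.012]
[232, 148] [0.658 0.142 0.011]
[275, 152] [ 0.646 -0.011  0.01 ]
[250, 180] [0.543 0.075 0.015]
[160, 222] [0.391 0.381 0.013]
[347, 218] [ 0.415 -0.256  0.029]
[388, 209] [ 0.447 -0.395  0.034]
[333, 153] [ 0.644 -0.215  0.019]
[193, 180] [0.52  0.255 0.114]
[206, 203] [0.461 0.227 0.005]
[408, 242] [ 0.336 -0.443  0.067]
[244, 169] [0.531 0.087 0.237]
[362, 210] [ 0.447 -0.317 -0.005]
```

View pics/c1.png

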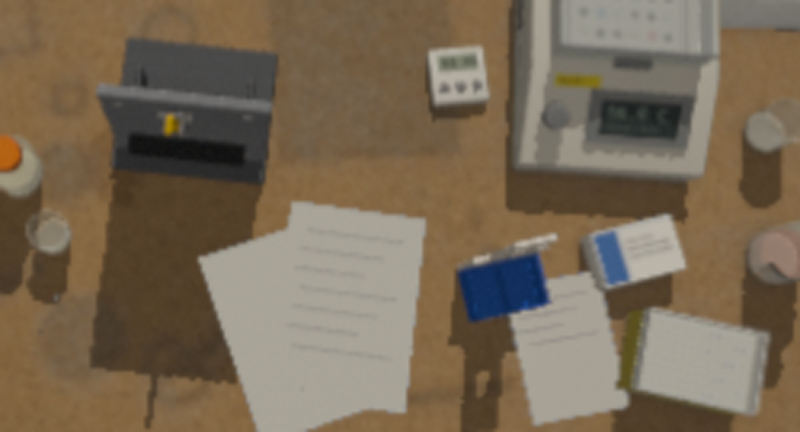

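View pics/c2.png

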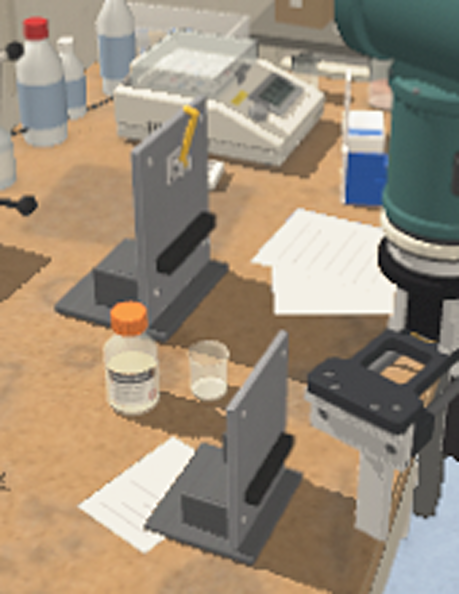

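```bash
cat >> h.py <<'E'
from scipy.spatial.transform import Rotation as Ro
def move(pos,rpy):
    o=robot.get_obs(); R0=Ro.from_euler('xyz',o['ee_rot']); R1=Ro.from_euler('xyz',rpy)
    rv=(R0.inv()*R1).as_rotvec(); sh=R0.inv().apply(np.array(pos)-o['tool_pos'])*100
    print('turn',rv.round(4),'shift',sh.round(2),'t',o['time'],'F',o['wrist_force'].round(1)); return rv,sh
E
python3 - <<'E'
from h import *
o=robot.get_obs()
move([.192,.515,.40],o['ee_rot']); move([.42,.08,.40],[np.pi,0,np.pi-.04])
t=load('top0'); m=np.zeros((384,512),bool); m[140:160,218:280]=1
P=cloud(t,m); Q=P[(P[:,2]>.228)&(P[:,2]<.245)]; print(len(Q)); 
i=np.argsort(Q[:,1]); print(Q[i[::max(1,len(i)//12)]].round(4))
m[:]=0; m[200:235,325:370]=1
P=cloud(t,m)
for lo,hi in[(.165,.19),(.07,.085),(.03,.05)]:
  Q=P[(P[:,2]>lo)&(P[:,2]<hi)]; print(lo,len(Q),Q.min(0) if len(Q) else 0,Q.max(0) if len(Q) else 0)
E
```

```text
turn [0. 0. 0.] shift [ -0.    -0.03 -19.54] t 0.15 F [0.2 0.1 0.8]
turn [-0.0016 -0.0004 -0.3168] shift [-36.56 -32.83 -19.49] t 0.15 F [0.2 0.1 0.8]
81
[[0.5622 0.0595 0.2311]
 [0.5613 0.0768 0.2335]
 [0.5599 0.091  0.238 ]
 [0.5607 0.0998 0.2341]
 [0.5601 0.1084 0.2358]
 [0.5605 0.1143 0.2339]
 [0.5666 0.1203 0.2329]
 [0.5628 0.1287 0.2357]
 [0.5593 0.1342 0.2374]
 [0.565  0.1401 0.2377]
 [0.5607 0.1434 0.2313]
 [0.5599 0.1489 0.2342]
 [0.5658 0.1521 0.2341]
 [0.5629 0.1578 0.2334]]
0.165 33 [ 0.43366687 -0.27099808  0.16512963] [ 0.44699119 -0.2306916   0.17922849]
0.07 21 [ 0.42980557 -0.28870035  0.07090432] [ 0.44937782 -0.21134763  0.08392099]
0.03 119 [ 0.37655027 -0.3034417   0.0303525 ] [ 0.44486429 -0.21187641  0.04905056]
```

drive_tool:
  series:
    - [[0,0,0,0,0,-10,30],[0,0,0,0,0,-19.5,30],[0,0,0,0,0,-19.5,30],[0,0,0,0,0,-19.5,30],[0,0,-0.317,-36.5,-32.8,-19.5,30],[0,0,-0.317,-36.5,-32.8,-19.5,30],[0,0,-0.317,-36.5,-32.8,-19.5,30],[0,0,-0.317,-36.5,-32.8,-19.5,30],[0,0,-0.317,-36.5,-32.8,-19.5,30],[0,0,-0.317,-36.5,-32.8,-19.5,30],[0,0,-0.317,-36.5,-32.8,-19.5,30],[0,0,-0.317,-36.5,-32.8,-19.5,30],[0,0,-0.317,-36.5,-32.8,-19.5,30],[0,0,-0.317,-36.5,-32.8,-19.5,30],[0,0,-0.317,-36.5,-32.8,-19.5,30],[0,0,-0.317,-36.5,-32.8,-19.5,30],[0,0,-0.317,-36.5,-32.8,-19.5,30],[0,0,-0.317,-36.5,-32.8,-19.5,30]]

```text
time: 1.95
tool_pos: [0.419, 0.0818, 0.4005]
ee_rot: [-3.14, -0.0, 3.105]
wrist_force: [0.4, 0.4, -0.5]
width: 0.0282
```

Run:
```python
from h import *
s=snap('wrist','w1'); cv2.imwrite('pics/w1b.png',cv2.resize(s['img'],(768,576)))
o=robot.get_obs(); print(o['tool_pos'],o['ee_rot'],o['joint_positions'].round(3))
```

```text
[0.41896774 0.08178409 0.40046925] [-3.14028878e+00  7.87789257e-05  3.10466715e+00] [ 6.100e-02 -1.400e-01  1.206e+00 -1.000e-03  2.076e+00 -1.474e+00]
```

View pics/w1b.png

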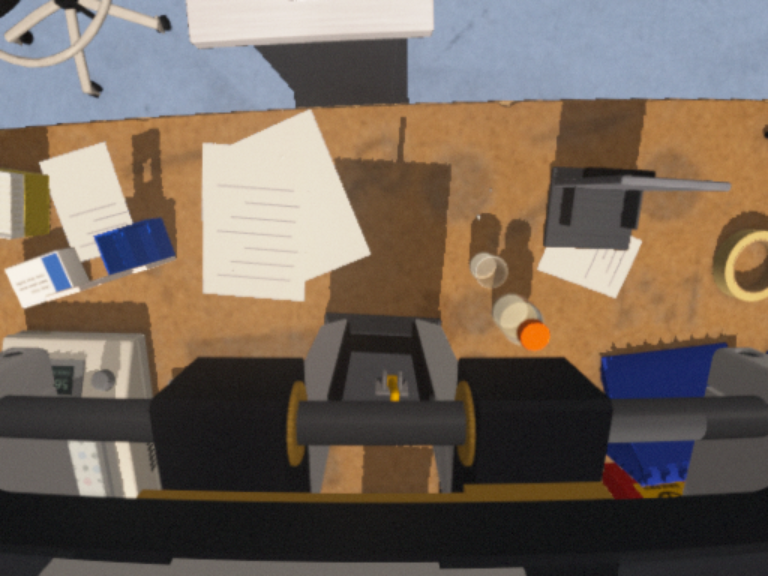

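Run:
```python
from h import *
t=load('top0'); print(dep(t,[[120,60],[250,62],[330,62]]).round(3))
print(ray(load('w1'),[[256,192]]))
move([.56,.08,.36],[np.pi,0,np.pi-.04])
```

```text
[[ 0.666  0.322  0.592]
 [ 0.666  0.065  0.59 ]
 [ 0.667 -0.091  0.592]]
(array([0.35458543, 0.08531893, 0.58077592]), array([[ 0.22661855, -0.00154816, -0.97402266]]))
turn [-0.0013  0.0001  0.0031] shift [-14.1    0.35   4.05] t 2.0 F [-0.2  0.1 -0.1]
```

drive_tool:
  series:
    - [[0,0,0,-6,0.2,0,100],[0,0,0,-11,0.3,2,100],[0,0,0,-11,0.3,4,100],[0,0,0,-11,0.3,4,100],[0,0,0,-11,0.3,4,100],[0,0,0,-11,0.3,4,100],[0,0,0,-11,0.3,4,100]]

```text
time: 2.7
tool_pos: [0.5284, 0.0811, 0.3634]
ee_rot: [-3.141, 0.005, 3.105]
wrist_force: [0.5, -0.6, 0.2]
width: 0.0808
```

Run:
```python
from h import *
s=snap('wrist','w2'); cv2.imwrite('pics/w2b.png',cv2.resize(s['img'][60:345,70:450],(800,600),interpolation=cv2.INTER_CUBIC))
o=robot.get_obs(); print(o['tool_pos'],o['ee_rot'],o['joint_positions'].round(3))
```

```text
[0.52847996 0.08095797 0.36309334] [-3.14068625  0.00455183  3.10522287] [ 4.700e-02  7.400e-02  1.074e+00 -1.000e-03  1.989e+00 -1.488e+00]
```

View pics/w2b.png

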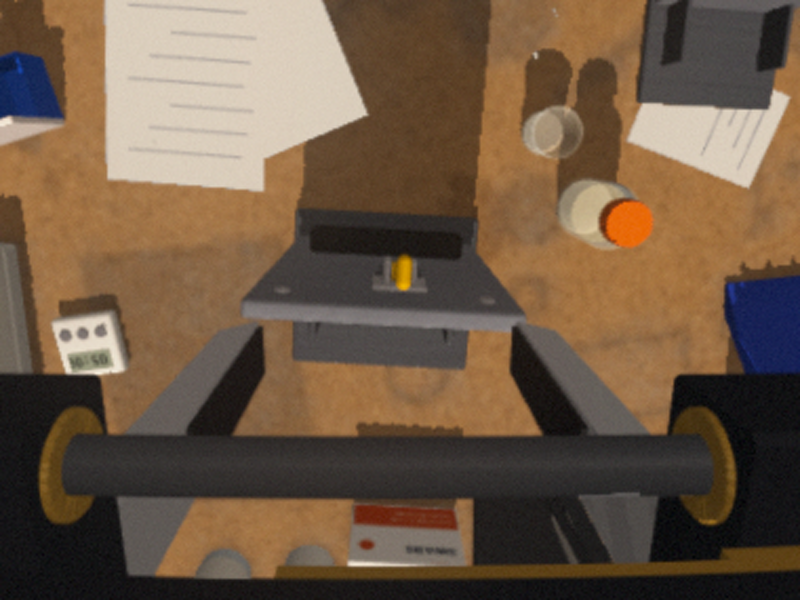

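Run:
```python
from h import *
s=load('w2'); c=lambda u,v:(70+u*380/800,60+v*285/600)
hsv=cv2.cvtColor(s['img'],cv2.COLOR_BGR2HSV)
m=cv2.inRange(hsv,(20,120,120),(32,255,255))>0; r=np.zeros_like(m); r[160:215,240:290]=1; m&=r
P=cloud(s,m); print('yellow',len(P),P.mean(0).round(4)); 
for q in P[np.argsort(P[:,2])][::max(1,len(P)//12)]: print(q.round(4))
v,u=np.nonzero(m); print('px',u.min(),u.max(),v.min(),v.max())
uv=[c(*p) for p in [(246,306),(380,309),(521,319),(246,314),(525,326)]]
print(onz(s,uv,.235).round(4))
m=np.zeros_like(m); m[180:218,180:325]=1
P=cloud(s,m);Q=P[abs(P[:,2]-.235)<.004];print(len(Q),Q.min(0),Q.max(0),Q[:,2].mean())
for lo in np.arange(0,.18,.02):
  q=Q[(Q[:,1]>=lo)&(Q[:,1]<lo+.02)]
  if len(q):print(lo.round(2),len(q),q[:,0].min().round(4),q[:,0].max().round(4),q[:,0].mean().round(4),q[:,1].min().round(4),q[:,1].max().round(4))
# rail front top edge & front face depth
m[:]=0; m[150:215,180:325]=1
P=cloud(s,m);
for lo,hi in[(.1,.12),(.12,.15),(.15,.18),(.19,.215),(.215,.23)]:
  q=P[(P[:,2]>lo)&(P[:,2]<hi)]; A=np.c_[q[:,1]-.08,np.ones(len(q))]; print(lo,len(q),np.linalg.lstsq(A,q[:,0],rcond=None)[0] if len(q)>3 else 0)
```

```text
yellow 108 [0.5283 0.0896 0.2573]
[0.5379 0.0857 0.1961]
[0.5228 0.094  0.2574]
[0.5202 0.0888 0.2588]
[0.5254 0.0865 0.2594]
[0.5233 0.0928 0.2601]
[0.5263 0.0896 0.2606]
[0.5315 0.0863 0.261 ]
[0.5251 0.0896 0.2613]
[0.5303 0.0894 0.2617]
[0.5293 0.0905 0.2619]
[0.5334 0.0893 0.2623]
[0.5279 0.0905 0.263 ]
px 256 265 182 197
[[0.5497 0.0029 0.235 ]
 [0.554  0.0772 0.235 ]
 [0.5626 0.1555 0.235 ]
 [0.5543 0.0025 0.235 ]
 [0.5668 0.1578 0.235 ]]
1365 [ 0.5450422  -0.00082897  0.23102347] [0.5696143  0.15750152 0.23875242] 0.23560602504116349
0.0 175 0.545 0.5571 0.5507 0.0007 0.0199
0.02 175 0.5466 0.5591 0.5525 0.0203 0.0396
0.04 178 0.5484 0.5612 0.5542 0.0402 0.0599
0.06 176 0.5502 0.5632 0.5562 0.0601 0.08
0.08 180 0.5519 0.5654 0.5578 0.08 0.1
0.1 174 0.5542 0.5672 0.5597 0.1007 0.1197
0.12 175 0.5553 0.5693 0.5615 0.1201 0.1398
0.14 125 0.5574 0.5696 0.5624 0.1402 0.1575
0.1 206 [0.09078428 0.55218763]
0.12 355 [0.09086554 0.55213181]
0.15 433 [0.09035929 0.55201076]
0.19 711 [0.08251692 0.55003823]
0.215 457 [0.09007992 0.55183339]
```

Run:
```python
from h import *
s=load('w2'); S=load('side0')
psi=-.0905; ex=np.array([np.cos(psi),np.sin(psi),0]);ey=np.array([-np.sin(psi),np.cos(psi),0]);B=np.array([.5568,.0785,0])
tob=lambda P:np.c_[(P-B)@ex,(P-B)@ey,P[:,2]]
hsv=cv2.cvtColor(s['img'],cv2.COLOR_BGR2HSV); m=cv2.inRange(hsv,(18,100,90),(34,255,255))>0; r=np.zeros_like(m); r[160:215,240:290]=1; m&=r
P=tob(cloud(s,m)*1.0);P=P[P[:,2]>.25]; print('w2 yellow boardframe',P.min(0).round(4),P.max(0).round(4),P.mean(0).round(4))
hsv=cv2.cvtColor(S['img'],cv2.COLOR_BGR2HSV); m2=cv2.inRange(hsv,(18,100,90),(34,255,255))>0; r[:]=0; r[150:190,225:255]=1; m2&=r
v,u=np.nonzero(m2); print(u.min(),u.max(),v.min(),v.max())
Q=tob(cloud(S,m2))
for a,b,q in list(zip(u,v,Q))[::8]: print(a,b,q.round(4))
# bracket in w2
c=lambda u,v:(70+u*380/800,60+v*285/600)
print('bracket', tob(dep(s,[c(375,288),c(426,290),c(388,262),c(416,262),c(400,288)])).round(4))
print(tob(onz(s,[c(373,288),c(427,290)],.18)).round(4))
cv2.imwrite('pics/w2c.png',cv2.resize(s['img'][150:220,180:330],(800,373),interpolation=cv2.INTER_CUBIC))
cv2.imwrite('pics/s0c.png',cv2.resize(S['img'][140:250,180:270],(490,600),interpolation=cv2.INTER_CUBIC))
```

```text
w2 yellow boardframe [-0.0382  0.005   0.2561] [-0.0216  0.0127  0.2646] [-0.0303  0.0088  0.2606]
236 243 159 181
238 159 [-0.0263  0.0124  0.2629]
238 161 [-0.0045 -0.028   0.2355]
242 162 [-0.0381  0.0108  0.255 ]
241 165 [-0.0348  0.0113  0.2451]
241 167 [-0.0369  0.0155  0.2409]
238 170 [-0.0074 -0.0208  0.2093]
240 172 [-0.0301  0.0098  0.221 ]
238 175 [-0.0246  0.0124  0.2113]
237 178 [-0.0193  0.0094  0.1989]
bracket [[-0.0069 -0.0052  0.2054]
 [-0.0074  0.0255  0.2054]
 [-0.022   0.0018  0.1991]
 [-0.022   0.019   0.1947]
 [-0.0225  0.0077  0.2632]]
[[-0.0003 -0.0067  0.18  ]
 [-0.0009  0.0283  0.18  ]]
```

View pics/w2c.png

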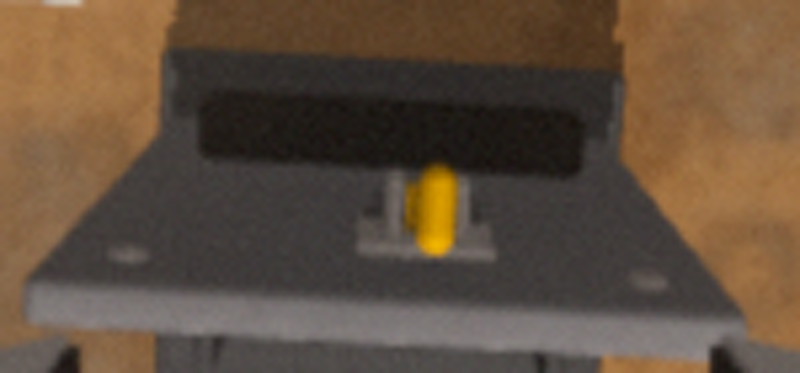

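View pics/s0c.png

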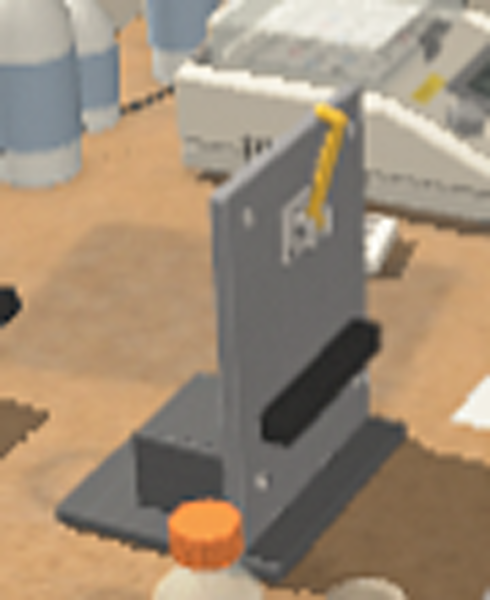

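Run:
```python
from h import *
s=snap('top','t2'); S=snap('side','s2')
cv2.imwrite('pics/t2c.png',cv2.resize(s['img'][40:290,120:400],(672,600),interpolation=cv2.INTER_CUBIC))
cv2.imwrite('pics/s2b.png',cv2.resize(S['img'],(768,576)))
```

```text
(no output)
```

View pics/t2c.png

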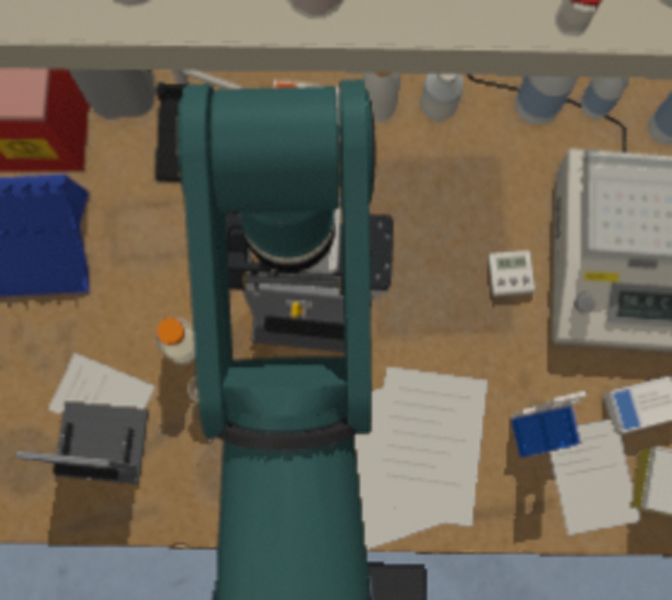

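View pics/s2b.png

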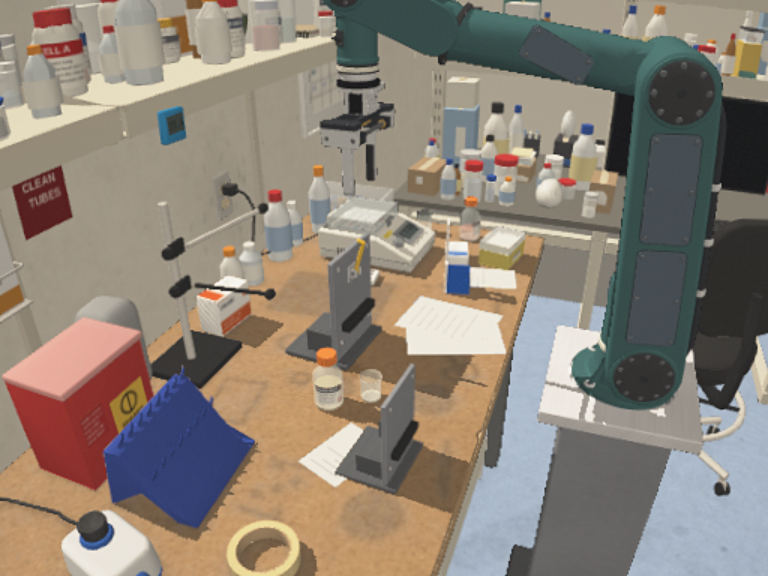

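Run:
```python
from h import *
s=load('t2'); uv=[(235,80),(235,90),(200,78),(268,78),(235,100),(235,115)]
print(dep(s,uv).round(3)); print(dep(s,[(235,55),(235,65)]).round(3))
m=np.zeros((384,512),bool); m[60:140,190:280]=1;P=cloud(s,m);P=P[P[:,2]>.45]; 
for z in np.arange(.45,.9,.05):
  q=P[(P[:,2]>z)&(P[:,2]<z+.05)]
  if len(q): print(z.round(2),len(q),q[:,0].max().round(3))
```

```text
[[0.547 0.081 0.747]
 [0.303 0.043 1.231]
 [0.55  0.133 0.748]
 [0.549 0.033 0.751]
 [0.514 0.08  0.751]
 [0.497 0.08  0.737]]
[[0.676 0.095 0.597]
 [0.667 0.096 0.574]]
0.45 49 0.563
0.5 119 0.559
0.55 969 0.67
0.6 206 0.519
0.65 270 0.55
0.7 2842 0.566
0.75 1587 0.553
```

```bash
cat >> h.py <<'E'
psi=-.0905; ex=np.array([np.cos(psi),np.sin(psi),0]);ey=np.array([-np.sin(psi),np.cos(psi),0]);B=np.array([.5568,.0785,0])
def bw(x,y,z): return B+ex*x+ey*y+np.array([0,0,z])
def wb(P): P=np.array(P); return np.array([(P-B)@ex,(P-B)@ey,P[2]])
E
python3 - <<'E'
from h import *
move(bw(-.002,.009,.29),[np.pi,0,np.pi+psi])
E
```

```text
turn [-0.0009  0.003   0.0538] shift [-2.65  0.79  7.22] t 2.85 F [ 0.1 -0.8  0.1]
```

drive_tool:
  series:
    - [[-0.001,0.003,0.054,-2.7,0.8,2,0],[-0.001,0.003,0.054,-2.7,0.8,5,0],[-0.001,0.003,0.054,-2.7,0.8,7.2,0],[-0.001,0.003,0.054,-2.7,0.8,7.2,0],[-0.001,0.003,0.054,-2.7,0.8,7.2,0],[-0.001,0.003,0.054,-2.7,0.8,7.2,0],[-0.001,0.003,0.054,-2.7,0.8,7.2,0],[-0.001,0.003,0.054,-2.7,0.8,7.2,0]]

```text
time: 3.65
tool_pos: [0.5565, 0.0877, 0.2918]
ee_rot: [3.141, 0.003, 3.051]
wrist_force: [-0.2, 0.1, -0.3]
width: 0.0331
```

Run:
```python
from h import *
o=robot.get_obs(); b=wb(o['tool_pos']); print(b.round(4),o['ee_rot'],o['width'])
# path: first down to z .248
for th in [.2,.3,.4,.5,.6,.7,.8,.9,1.0,1.1,1.2,1.3,1.4,1.5]:
    rc=.060-.004*np.clip((th-.8)/.7,0,1); ov=.007+.003*np.clip((th-.8)/.7,0,1)
    s,c=np.sin(th),np.cos(th)
    X=-.016-rc*s+.014*c+.008; Z=.190+rc*c+.014*s-ov
    print(th,'board',round(X,4),round(Z,4),' rel cm tx',round(-(X-b[0])*100,2),'tz',round(-(Z-b[2])*100,2))
```

```text
[-0.0011  0.0091  0.2918] [3.14114883e+00 2.72152788e-03 3.05078414e+00] 0.03307432405099946
0.2 board -0.0062 0.2446  rel cm tx 0.51 tz 4.72
0.3 board -0.0124 0.2445  rel cm tx 1.13 tz 4.73
0.4 board -0.0185 0.2437  rel cm tx 1.74 tz 4.81
0.5 board -0.0245 0.2424  rel cm tx 2.34 tz 4.94
0.6 board -0.0303 0.2404  rel cm tx 2.92 tz 5.14
0.7 board -0.0359 0.2379  rel cm tx 3.48 tz 5.39
0.8 board -0.0413 0.2348  rel cm tx 4.02 tz 5.69
0.9 board -0.0458 0.2305  rel cm tx 4.47 tz 6.13
1.0 board -0.05 0.2257  rel cm tx 4.89 tz 6.61
1.1 board -0.0536 0.2206  rel cm tx 5.25 tz 7.12
1.2 board -0.0567 0.2152  rel cm tx 5.56 tz 7.65
1.3 board -0.0593 0.2096  rel cm tx 5.82 tz 8.21
1.4 board -0.0614 0.2038  rel cm tx 6.03 tz 8.79
1.5 board -0.0629 0.1979  rel cm tx 6.18 tz 9.39
```

drive_tool:
  series:
    - [[0,0,0,0,0,0,0],[0,0,0,0,0,1,0],[0,0,0,0,0,2,0],[0,0,0,0,0,3,0],[0,0,0,0,0,4,0],[0,0,0,0,0,4.7,0],[0,0,0,0,0,4.7,0],[0,0,0,0.5,0,4.7,0],[0,0,0,0.8,0,4.7,0],[0,0,0,1.1,0,4.7,0]]

```text
time: 4.65
tool_pos: [0.5456, 0.0888, 0.2456]
ee_rot: [3.141, 0.004, 3.051]
wrist_force: [1.0, -0.8, -0.1]
width: 0.0005
```

Run:
```python
from h import *
o=robot.get_obs(); b=wb(o['tool_pos']); print(b.round(4),o['ee_rot'].round(3),o['width'],o['wrist_force'].round(2))
s=snap('wrist','w3');cv2.imwrite('pics/w3c.png',cv2.resize(s['img'][100:345,150:370],(720,600),interpolation=cv2.INTER_CUBIC))
```

```text
[-0.012   0.0092  0.2456] [3.141 0.004 3.051] 0.0004960481047187363 [ 1.05 -0.78 -0.06]
```

View pics/w3c.png

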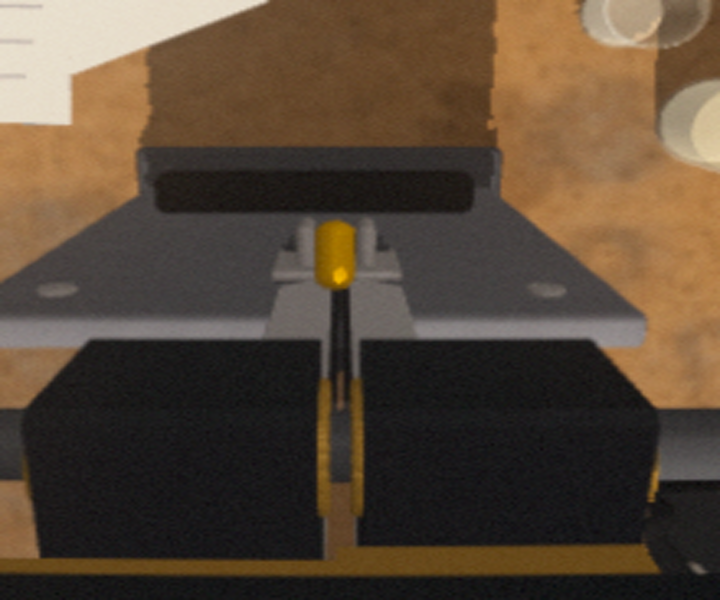

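drive_tool:
  series:
    - [[0,0,0,0.3,0,0.1,0],[0,0,0,0.65,0,0.2,0],[0,0,0,0.95,0,0.25,0],[0,0,0,1.25,0,0.3,0],[0,0,0,1.55,0,0.4,0],[0,0,0,1.85,0,0.5,0],[0,0,0,2.1,0,0.65,0],[0,0,0,2.4,0,0.8,0],[0,0,0,2.65,0,0.95,0],[0,0,0,2.9,0,1.1,0]]

```text
time: 5.7
tool_pos: [0.5163, 0.0917, 0.2341]
ee_rot: [3.141, 0.004, 3.051]
wrist_force: [3.3, 0.0, -1.1]
width: 0.0005
```

Run:
```python
from h import *
o=robot.get_obs(); b=wb(o['tool_pos']); print(b.round(4),o['ee_rot'].round(3),o['width'],o['wrist_force'].round(2))
s=snap('wrist','w4');cv2.imwrite('pics/w4c.png',cv2.resize(s['img'][100:345,150:370],(720,600),interpolation=cv2.INTER_CUBIC))
```

```text
[-0.0416  0.0095  0.2341] [3.141 0.004 3.051] 0.0004647107693960643 [ 3.34  0.04 -1.07]
```

View pics/w4c.png

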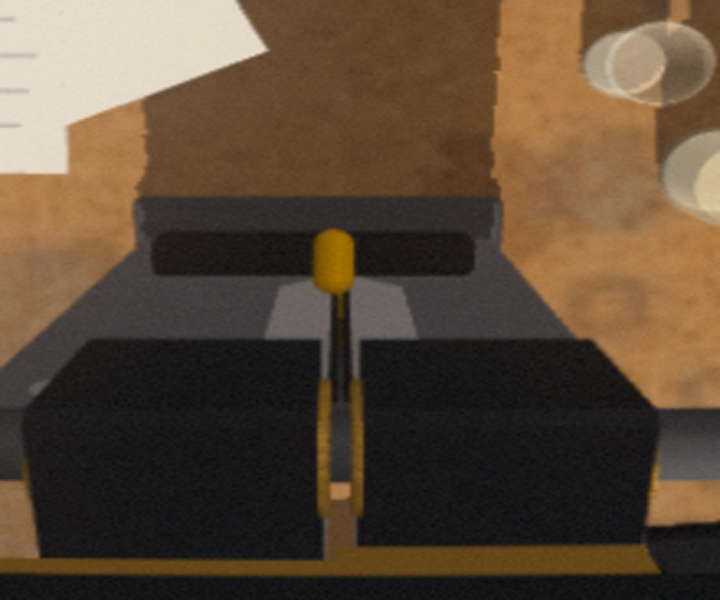

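drive_tool:
  series:
    - [[0,0,0,0.2,0,0.2,0],[0,0,0,0.4,0,0.4,0],[0,0,0,0.65,0,0.6,0],[0,0,0,0.85,0,0.85,0],[0,0,0,1.0,0,1.1,0],[0,0,0,1.2,0,1.35,0],[0,0,0,1.35,0,1.6,0],[0,0,0,1.5,0,1.9,0],[0,0,0,1.65,0,2.15,0],[0,0,0,1.75,0,2.45,0],[0,0,0,1.85,0,2.75,0],[0,0,0,1.95,0,3.0,0]]

```text
time: 6.95
tool_pos: [0.4964, 0.0935, 0.2035]
ee_rot: [3.141, 0.003, 3.051]
wrist_force: [2.3, -0.6, 2.7]
width: 0.0007
```

Run:
```python
from h import *
o=robot.get_obs(); b=wb(o['tool_pos']); print(b.round(4),o['ee_rot'].round(3),o['width'],o['wrist_force'].round(2))
s=snap('wrist','w5');cv2.imwrite('pics/w5c.png',cv2.resize(s['img'][100:345,150:370],(720,600),interpolation=cv2.INTER_CUBIC))
s=snap('side','s5');cv2.imwrite('pics/s5c.png',cv2.resize(s['img'][120:260,180:320],(600,600),interpolation=cv2.INTER_CUBIC))
```

```text
[-0.0615  0.0095  0.2035] [3.141e+00 3.000e-03 3.051e+00] 0.0006714316639281636 [ 2.26 -0.65  2.72]
```

View pics/w5c.png

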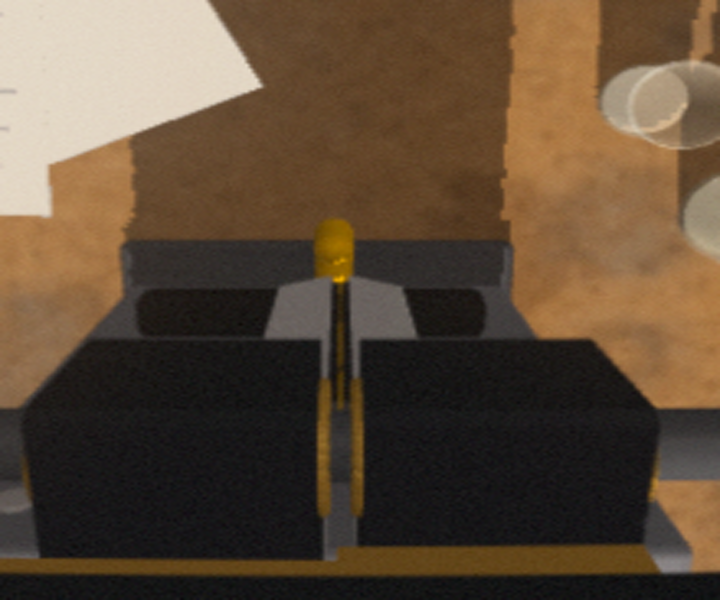

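View pics/s5c.png

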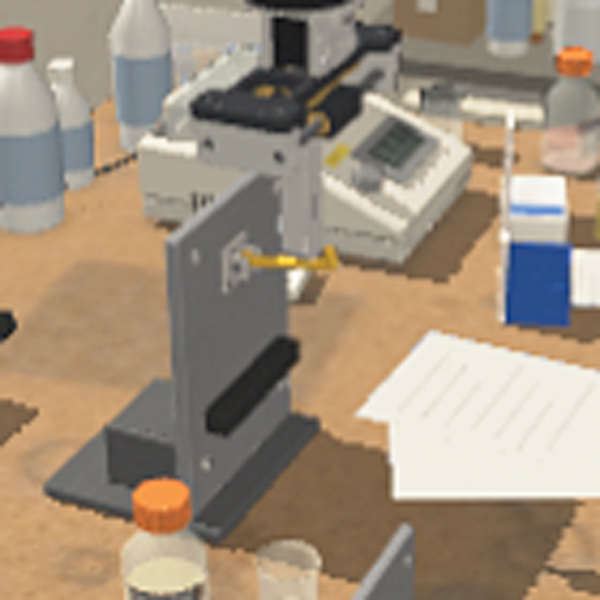

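drive_tool:
  series:
    - [[0,0,0,-0.1,0,0.1,0],[0,0,0,-0.1,0,0.2,0],[0,0,0,-0.1,0,0.3,0],[0,0,0,-0.1,0,0.4,0],[0,0,0,-0.1,0,0.5,0],[0,0,0,-0.1,0,0.5,0]]

```text
time: 7.65
tool_pos: [0.497, 0.0937, 0.198]
ee_rot: [3.14, 0.001, 3.052]
wrist_force: [-0.7, 0.9, 2.3]
width: 0.0005
```

drive_tool:
  series:
    - [[0,0,0,0,0,0.05,0],[0,0,0,0,0,0.1,0],[0,0,0,0,0,0.1,0]]

```text
time: 7.95
tool_pos: [0.4971, 0.0938, 0.1976]
ee_rot: [3.14, 0.002, 3.052]
wrist_force: [-2.6, -1.0, 5.4]
width: 0.0002
```

drive_tool:
  series:
    - [[0,0,0,0,0,0.05,0],[0,0,0,0,0,0.1,0],[0,0,0,0,0,0.1,0]]

```text
time: 8.25
tool_pos: [0.4971, 0.0938, 0.1975]
ee_rot: [3.14, 0.003, 3.052]
wrist_force: [-3.2, 0.1, 6.2]
width: 0.0006
```

Run:
```python
from h import *
o=robot.get_obs(); b=wb(o['tool_pos']); print(b.round(4),o['wrist_force'].round(2))
```

```text
[-0.0608  0.0098  0.1975] [-3.21  0.14  6.25]
```

drive_tool:
  series:
    - [[0,0,0,0,0,0.1,0],[0,0,0,0,0,0.15,0],[0,0,0,0,0,0.2,0],[0,0,0,0,0,0.2,0]]

```text
time: 8.65
tool_pos: [0.4971, 0.0938, 0.1973]
ee_rot: [3.14, 0.004, 3.052]
wrist_force: [-5.0, -0.3, 9.6]
width: 0.0005
```

Run:
```python
from h import *
o=robot.get_obs(); b=wb(o['tool_pos']); print(b.round(4),o['wrist_force'].round(2))
```

```text
[-0.0608  0.0098  0.1973] [-5.01 -0.27  9.64]
```

drive_tool:
  series:
    - [[0,0,0,0,0,-3,0],[0,0,0,0,0,-7,0],[0,0,0,0,0,-12,100],[0,0,0,0,0,-14,100],[0,0,0,0,0,-14,100],[0,0,0,0,0,-14,100]]

```text
time: 9.25
tool_pos: [0.4968, 0.0936, 0.3358]
ee_rot: [3.14, 0.003, 3.052]
wrist_force: [-0.1, -0.8, -0.2]
width: 0.0289
```

Run:
```python
from h import *
o=robot.get_obs(); b=wb(o['tool_pos']); print(b.round(4),o['wrist_force'].round(2))
s=snap('wrist','w6');cv2.imwrite('pics/w6c.png',cv2.resize(s['img'][100:345,130:390],(640,600),interpolation=cv2.INTER_CUBIC))
s=snap('side','s6');cv2.imwrite('pics/s6c.png',cv2.resize(s['img'][120:260,180:320],(600,600),interpolation=cv2.INTER_CUBIC))
move([.50,-.25,.34],[np.pi,0,np.pi+.28])
```

```text
[-0.0612  0.0096  0.3358] [-0.09 -0.76 -0.18]
turn [ 1.100e-03 -2.000e-04 -3.701e-01] shift [ -3.48 -34.18  -0.61] t 9.35 F [-0.5  0.3 -0.6]
```

View pics/w6c.png

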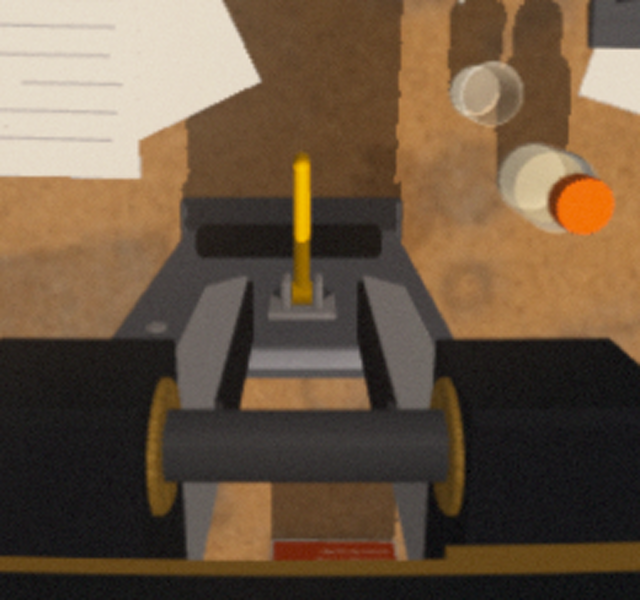

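View pics/s6c.png

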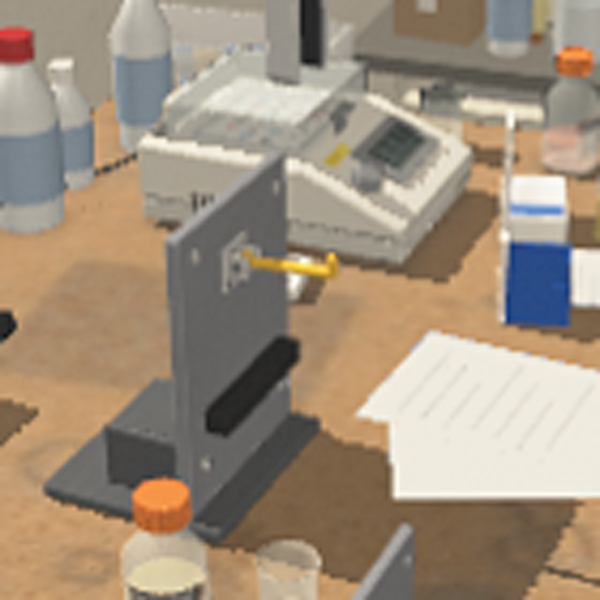

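drive_tool:
  series:
    - [[0,0,-0.1,-1,-4,-0.5,100],[0,0,-0.37,-3.5,-34.2,-0.5,100],[0,0,-0.37,-3.5,-34.2,-0.5,100],[0,0,-0.37,-3.5,-34.2,-0.5,100],[0,0,-0.37,-3.5,-34.2,-0.5,100],[0,0,-0.37,-3.5,-34.2,-0.5,100],[0,0,-0.37,-3.5,-34.2,-0.5,100],[0,0,-0.37,-3.5,-34.2,-0.5,100],[0,0,-0.37,-3.5,-34.2,-0.5,100],[0,0,-0.37,-3.5,-34.2,-0.5,100],[0,0,-0.37,-3.5,-34.2,-0.5,100],[0,0,-0.37,-3.5,-34.2,-0.5,100]]

```text
time: 10.55
tool_pos: [0.5005, -0.2485, 0.3394]
ee_rot: [3.141, 0.001, -2.859]
wrist_force: [-0.1, 0.0, 0.3]
width: 0.0939
```

Run:
```python
from h import *
o=robot.get_obs(); print(o['tool_pos'].round(4),o['ee_rot'].round(4),o['joint_positions'].round(3),o['width'])
s=snap('wrist','w7');cv2.imwrite('pics/w7b.png',cv2.resize(s['img'],(768,576),interpolation=cv2.INTER_CUBIC))
s=load('w6'); hsv=cv2.cvtColor(s['img'],cv2.COLOR_BGR2HSV); m=cv2.inRange(hsv,(18,120,80),(34,255,255))>0; r=np.zeros_like(m); r[155:230,235:275]=1; m&=r
P=cloud(s,m); b=np.array([wb(p) for p in P])
for lo in np.arange(-.095,-.01,.01):
  q=b[(b[:,0]>lo)&(b[:,0]<=lo+.01)&(b[:,2]>.18)&(b[:,2]<.22)]
  if len(q): print(lo.round(3),len(q),q[:,1].min().round(4),q[:,1].max().round(4),np.median(q[:,1]).round(4),np.median(q[:,2]).round(4),q[:,2].max().round(4))
print(b[:,0].min())
```

```text
[ 0.5005 -0.2485  0.3394] [ 3.1409e+00  8.0000e-04 -2.8590e+00] [-5.630e-01  1.210e-01  1.070e+00  1.000e-03  1.951e+00 -2.416e+00] 0.093899515752855
-0.095 13 0.0064 0.011 0.0087 0.2017 0.2102
-0.085 55 0.0052 0.0122 0.0088 0.2076 0.211
-0.075 57 0.0052 0.0122 0.0087 0.1983 0.2001
-0.065 57 0.0051 0.0123 0.0087 0.1978 0.1996
-0.055 56 0.0051 0.0123 0.0087 0.197 0.1995
-0.045 52 0.005 0.0123 0.0087 0.1964 0.1984
-0.035 53 0.005 0.0123 0.0087 0.1954 0.1971
-0.025 70 0.0038 0.0136 0.0087 0.1958 0.1986
-0.015 30 0.0038 0.0136 0.0087 0.1967 0.1979
-0.08675046488646825
```

View pics/w7b.png

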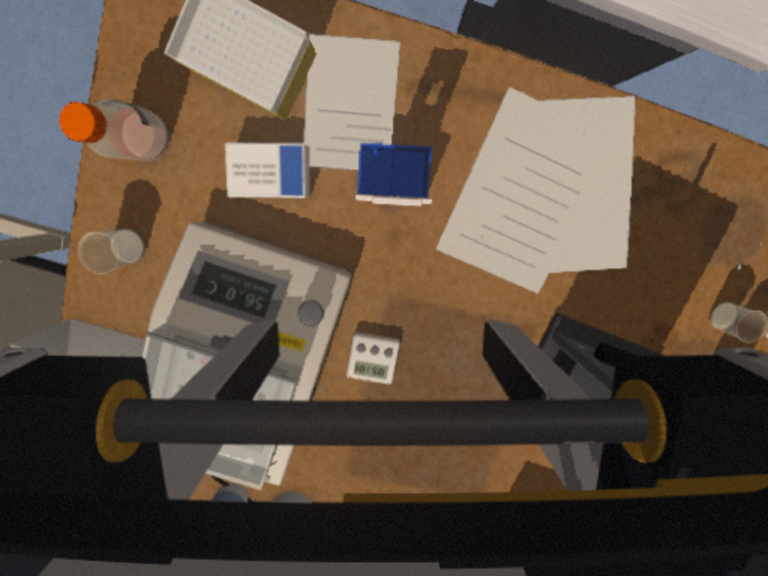

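Run:
```python
from h import *
s=load('w7'); m=np.zeros((384,512),bool); m[85:145,225:300]=1
P=cloud(s,m)
for lo,hi in[(.168,.182),(.074,.085),(.034,.045)]:
  q=P[(P[:,2]>lo)&(P[:,2]<hi)]; 
  if len(q)<5: print(lo,len(q));continue
  (cx,cy),(w,h),a=cv2.minAreaRect((q[:,:2]*1000).astype(np.float32)); bx=cv2.boxPoints(((cx,cy),(w,h),a))
  print(lo,len(q),'z',q[:,2].mean().round(4),(cx,cy),(w,h),a); print(bx.round(1).tolist())
cv2.imwrite('pics/w7c.png',cv2.resize(s['img'][85:145,220:305],(800,565),interpolation=cv2.INTER_CUBIC))
```

```text
0.168 169 z 0.1767 (441.4408874511719, -251.31507873535156) (6.003189563751221, 40.619571685791016) 13.00505542755127
[[433.8999938964844, -232.1999969482422], [443.1000061035156, -271.79998779296875], [448.8999938964844, -270.3999938964844], [439.79998779296875, -230.89999389648438]]
0.074 69 z 0.0808 (441.1446838378906, -251.48757934570312) (5.646646976470947, 78.43365478515625) 13.725110054016113
[[429.1000061035156, -214.10000610351562], [447.70001220703125, -290.29998779296875], [453.20001220703125, -288.8999938964844], [434.6000061035156, -212.6999969482422]]
0.034 390 z 0.0398 (410.9612121582031, -258.6231689453125) (56.77291488647461, 80.61186218261719) 13.042171478271484
[[374.20001220703125, -225.8000030517578], [392.3999938964844, -304.29998779296875], [447.70001220703125, -291.5], [429.5, -213.0]]
```

View pics/w7c.png

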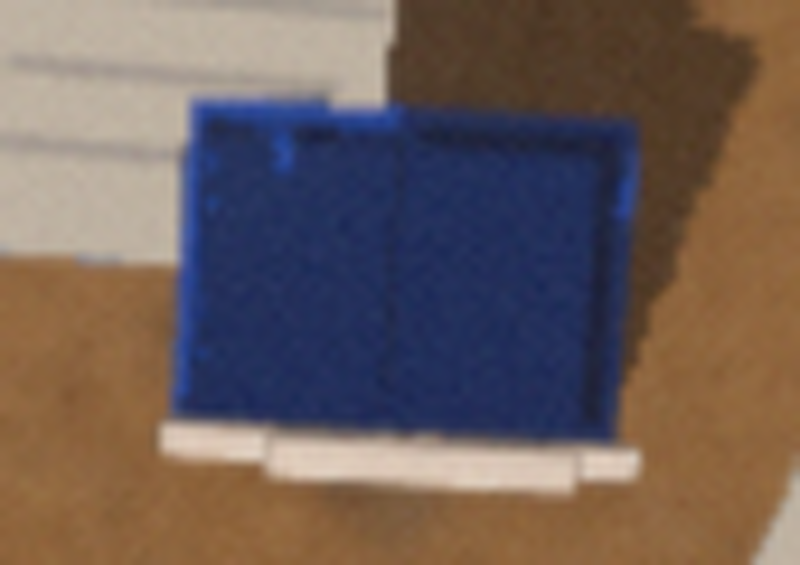

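Run:
```python
from h import *
move([.4413,-.2514,.23],[np.pi,0,np.pi+.229]);move([.4413,-.2514,.143],[np.pi,0,np.pi+.229])
```

```text
turn [0.0005 0.0008 0.0534] shift [ 5.77  1.38 10.94] t 10.6 F [-0.2  0.2 -0.1]
turn [0.0005 0.0008 0.0534] shift [ 5.77  1.38 19.64] t 10.6 F [-0.2  0.2 -0.1]
```

drive_tool:
  series:
    - [[0,0,0.053,3,0.7,4,100],[0,0,0.053,5.8,1.4,8,100],[0,0,0.053,5.8,1.4,11,100],[0,0,0.053,5.8,1.4,11,100],[0,0,0.053,5.8,1.4,11,100],[0,0,0.053,5.8,1.4,11,100],[0,0,0.053,5.8,1.4,11,100]]

```text
time: 11.3
tool_pos: [0.4424, -0.2519, 0.2322]
ee_rot: [-3.139, 0.004, -2.911]
wrist_force: [0.2, -0.6, 1.3]
width: 0.094
```

Run:
```python
from h import *
move([.4413,-.2514,.143],[np.pi,0,np.pi+.229])
s=snap('wrist','w8');cv2.imwrite('pics/w8b.png',cv2.resize(s['img'],(768,576),interpolation=cv2.INTER_CUBIC))
m=np.zeros((384,512),bool); m[60:330,200:320]=1
P=cloud(s,m);q=P[(P[:,2]>.17)&(P[:,2]<.182)&(abs(P[:,0]-.441)<.03)&(abs(P[:,1]+.2514)<.04)]
print(len(q),cv2.minAreaRect((q[:,:2]*1000).astype(np.float32)))
```

```text
turn [-0.003   0.004   0.0011] shift [0.13 0.1  8.92] t 11.3 F [ 0.2 -0.6  1.3]
367 ((441.33935546875, -251.51902770996094), (6.229055881500244, 40.976200103759766), 12.742216110229492)
```

View pics/w8b.png

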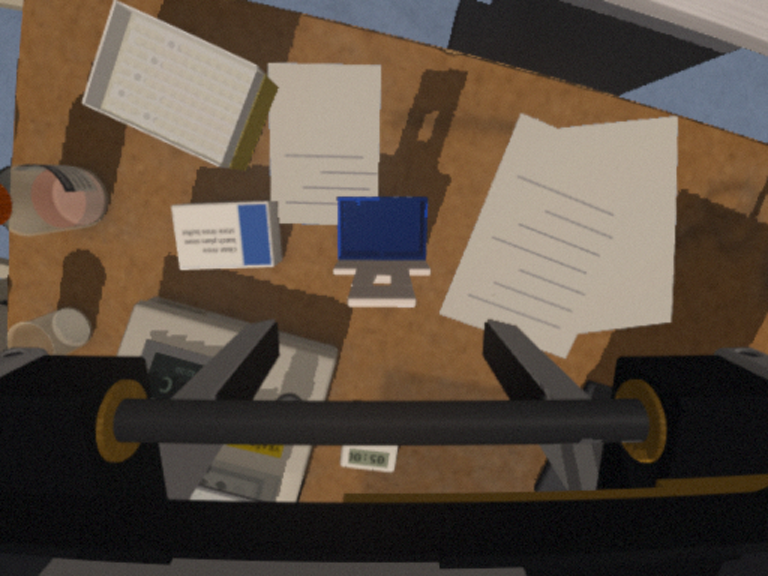

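drive_tool:
  series:
    - [[-0.003,0.004,0.003,0.1,0.1,3,100],[-0.003,0.004,0.003,0.1,0.1,6,100],[-0.003,0.004,0.003,0.1,0.1,8,100],[-0.003,0.004,0.003,0.1,0.1,8.9,100],[-0.003,0.004,0.003,0.1,0.1,8.9,100],[-0.003,0.004,0.003,0.1,0.1,8.9,100],[-0.003,0.004,0.003,0.1,0.1,8.9,100]]

```text
time: 12.05
tool_pos: [0.4423, -0.2519, 0.1446]
ee_rot: [-3.14, 0.002, -2.915]
wrist_force: [-0.3, 0.1, -0.1]
width: 0.0937
```

Run:
```python
from h import *
move([.4413,-.2514,.143],[np.pi,0,np.pi+.226])
```

```text
turn [-0.0021  0.0017  0.001 ] shift [0.09 0.08 0.16] t 12.05 F [-0.3  0.1 -0.1]
```

Within 1 mm; close.

drive_tool:
  series:
    - [[-0.002,0.002,0,0.1,0.05,0.1,70],[-0.002,0.002,0,0.1,0.05,0.1,55],[-0.002,0.002,0,0.1,0.05,0.1,45],[-0.002,0.002,0,0.1,0.05,0.1,20],[-0.002,0.002,0,0.1,0.05,0.1,20],[-0.002,0.002,0,0.1,0.05,0.1,20],[-0.002,0.002,0,0.1,0.05,0.1,20],[-0.002,0.002,0,0.1,0.05,0.1,20],[-0.002,0.002,0,0.1,0.05,0.1,20],[-0.002,0.002,0,0.1,0.05,0.1,20]]

```text
time: 13.05
tool_pos: [0.4412, -0.2517, 0.1435]
ee_rot: [3.141, -0.0, -2.915]
wrist_force: [0.5, -0.3, -0.0]
width: 0.0406
```

Run:
```python
from h import *
o=robot.get_obs(); print(o['tool_pos'].round(4),o['ee_rot'].round(4),o['width'],o['wrist_force'].round(1))
s=snap('wrist','w9');cv2.imwrite('pics/w9b.png',cv2.resize(s['img'],(768,576),interpolation=cv2.INTER_CUBIC))
```

```text
[ 0.4412 -0.2517  0.1435] [ 3.1415e+00 -4.0000e-04 -2.9146e+00] 0.04058863641703043 [ 0.5 -0.3 -0. ]
```

View pics/w9b.png

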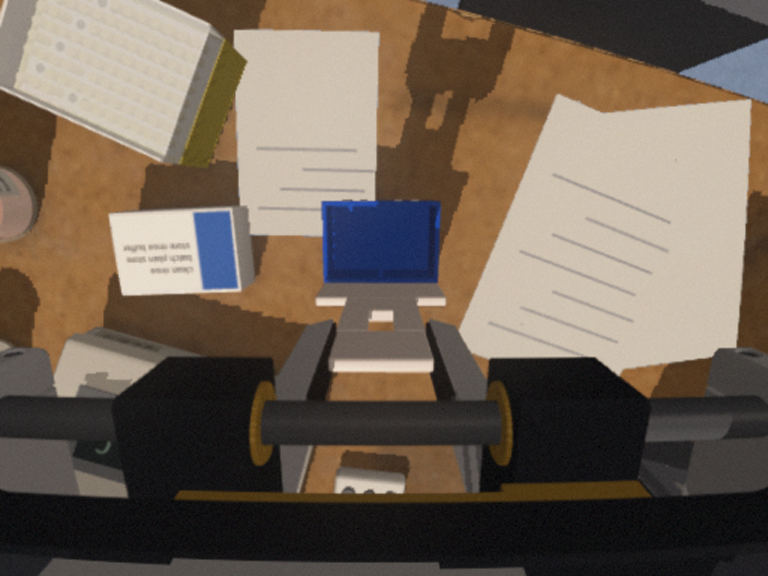

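Run:
```python
from h import *
o=robot.get_obs()
move(o['tool_pos']+[0,0,.12],[np.pi,0,np.pi+.226]);move(bw(-.125,.0087,.2635),[np.pi,0,np.pi+psi])
```

```text
turn [ 0.0001 -0.0004  0.001 ] shift [  0.   0. -12.] t 13.1 F [ 0.3 -0.6 -0.1]
turn [ 0.     -0.0004  0.3175] shift [ -7.08  34.3  -12.  ] t 13.1 F [ 0.3 -0.6 -0.1]
```

drive_tool:
  series:
    - [[0,0,0,0,0,-1,20],[0,0,0,0,0,-2.5,20],[0,0,0,0,0,-4.5,20],[0,0,0,0,0,-6.5,20],[0,0,0,0,0,-8.5,20],[0,0,0,0,0,-10.5,20],[0,0,0,0,0,-12,20],[0,0,0,0,0,-12,20],[0,0,0.03,-0.6,2,-12,20],[0,0,0.06,-1.2,5,-12,20],[0,0,0.09,-1.8,8,-12,20],[0,0,0.12,-2.4,11,-12,20],[0,0,0.15,-3,14,-12,20],[0,0,0.18,-3.6,17,-12,20],[0,0,0.21,-4.2,20,-12,20],[0,0,0.24,-4.8,23,-12,20],[0,0,0.27,-5.5,26,-12,20],[0,0,0.29,-6.2,29,-12,20],[0,0,0.31,-6.8,32,-12,20],[0,0,0.318,-7.1,34.3,-12,20]]

```text
time: 15.1
tool_pos: [0.4326, 0.1002, 0.2626]
ee_rot: [-3.142, -0.002, 3.051]
wrist_force: [0.1, 0.0, -1.6]
width: 0.0406
```

drive_tool:
  series:
    - [[0,0,0,0,0,0,20],[0,0,0,0,0,0,20],[0,0,0,0,0,0,20]]

```text
time: 15.4
tool_pos: [0.4325, 0.0993, 0.2621]
ee_rot: [-3.141, -0.003, 3.05]
wrist_force: [0.2, -0.2, -1.7]
width: 0.0407
```

Run:
```python
from h import *
o=robot.get_obs(); print(wb(o['tool_pos']).round(4),o['ee_rot'].round(4),o['joint_positions'].round(2),o['width'],o['wrist_force'].round(1))
move(bw(-.110,.0087,.2175),[np.pi,0,np.pi+psi])
s=snap('wrist','w10');cv2.imwrite('pics/w10b.png',cv2.resize(s['img'],(768,576),interpolation=cv2.INTER_CUBIC))
s=snap('side','s10');cv2.imwrite('pics/s10c.png',cv2.resize(s['img'][100:280,180:360],(600,600),interpolation=cv2.INTER_CUBIC))
```

```text
[-0.1256  0.0095  0.2621] [-3.1407e+00 -2.8000e-03  3.0504e+00] [ 0.1  -0.15  1.49 -0.    1.8  -1.38] 0.040715061349512006 [ 0.2 -0.2 -1.7]
turn [-0.0009 -0.0028 -0.0007] shift [-1.58 -0.07  4.46] t 15.4 F [ 0.2 -0.2 -1.7]
```

View pics/w10b.png

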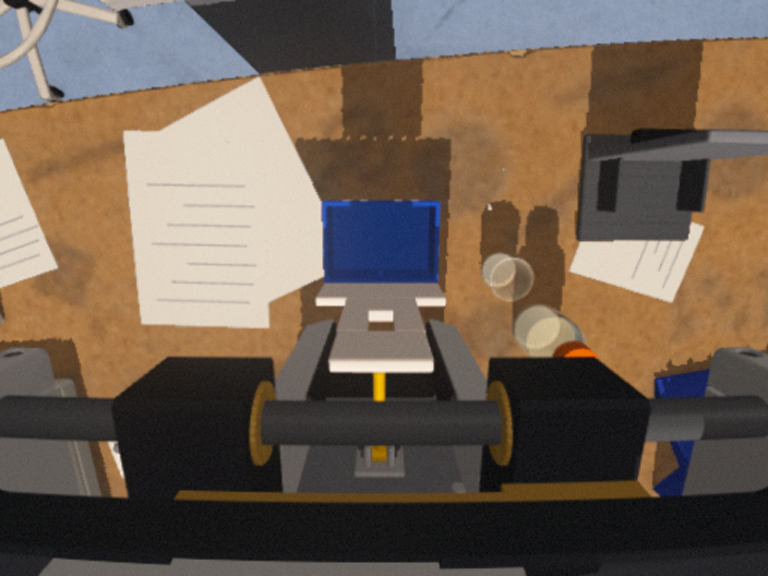

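View pics/s10c.png

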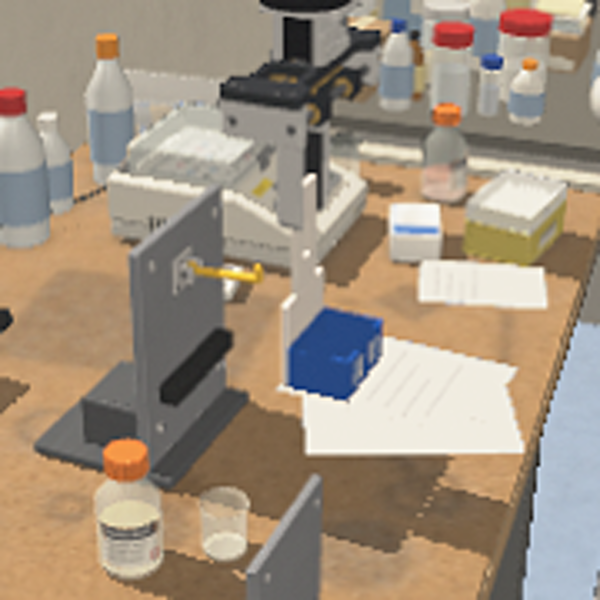

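Run:
```python
from h import *
s=load('w10');g=cv2.cvtColor(s['img'],cv2.COLOR_BGR2GRAY)
print(g[210,240:268]); 
m=np.zeros((384,512),bool); m[195:250,210:300]=1
P=cloud(s,m); b=np.array([wb(p) for p in P]); b=b[(b[:,0]<-.115)&(b[:,0]>-.14)]
for lo,hi in[(.288,.30),(.26,.287),(.232,.258),(.196,.202)]:
  q=b[(b[:,2]>lo)&(b[:,2]<hi)]
  if len(q): print(lo,len(q),q.min(0).round(4),q.max(0).round(4))
# slot bright strip: row 210
d=s['depth']; print(d[210,244:264].round(3))
for u in (240,268,247,260): print(u,wb(dep(s,[[u,210]])[0]).round(4))
```

```text
[124 119 124 122 128 160 228 233 233 233 233 233 232 234 232 233 233 232
 232 233 233 227 143 123 120 124 123 123]
0.288 1171 [-0.1345 -0.0154  0.2881] [-0.1203  0.0369  0.3   ]
0.26 1228 [-0.1346 -0.0182  0.26  ] [-0.1167  0.04    0.287 ]
0.232 410 [-0.1291 -0.0103  0.2321] [-0.1227  0.0306  0.258 ]
0.196 359 [-0.129  -0.0299  0.196 ] [-0.1231  0.0502  0.2015]
[0.213 0.213 0.221 0.221 0.222 0.222 0.22  0.222 0.222 0.22  0.222 0.223
 0.221 0.221 0.222 0.223 0.222 0.222 0.213 0.213]
240 [-0.1282 -0.0003  0.2374]
268 [-0.1281  0.0215  0.237 ]
247 [-0.126   0.005   0.2301]
260 [-0.1257  0.0154  0.2291]
```

drive_tool:
  series:
    - [[-0.001,-0.003,0,0,-0.13,1,20],[-0.001,-0.003,0,-0.5,-0.13,2.5,20],[-0.001,-0.003,0,-1,-0.13,4,20],[-0.001,-0.003,0,-1.5,-0.13,4.45,20],[-0.001,-0.003,0,-1.5,-0.13,4.45,20],[-0.001,-0.003,0,-1.5,-0.13,4.45,20],[-0.001,-0.003,0,-1.5,-0.13,4.45,20],[-0.001,-0.003,0,-1.5,-0.13,4.45,20]]

```text
time: 16.3
tool_pos: [0.4477, 0.0965, 0.2187]
ee_rot: [3.141, 0.002, 3.05]
wrist_force: [0.0, 0.9, -0.9]
width: 0.0407
```

Run:
```python
from h import *
o=robot.get_obs(); print(wb(o['tool_pos']).round(4),o['ee_rot'].round(4),o['wrist_force'].round(1))
move(bw(-.029,.0082,.2175),[np.pi,0,np.pi+psi])
s=snap('wrist','w11');cv2.imwrite('pics/w11b.png',cv2.resize(s['img'][120:345,130:380],(667,600),interpolation=cv2.INTER_CUBIC))
s=snap('side','s11');cv2.imwrite('pics/s11c.png',cv2.resize(s['img'][130:250,190:310],(600,600),interpolation=cv2.INTER_CUBIC))
```

```text
[-0.1103  0.0081  0.2187] [3.1408e+00 2.2000e-03 3.0497e+00] [ 0.   0.9 -0.9]
turn [ 0.0008  0.0022 -0.0014] shift [-8.13  0.02  0.14] t 16.3 F [ 0.   0.9 -0.9]
```

View pics/w11b.png

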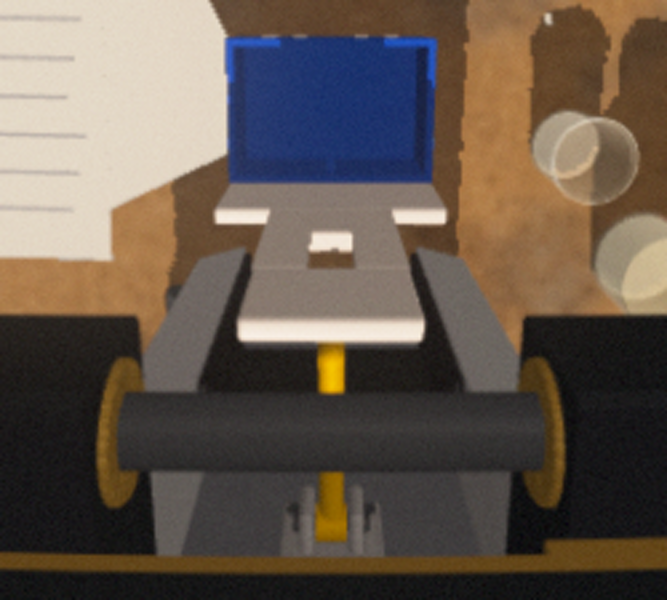

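View pics/s11c.png

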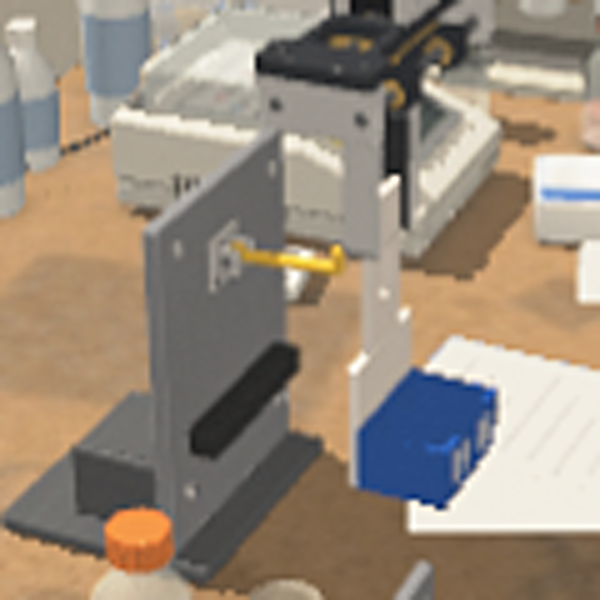

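drive_tool:
  series:
    - [[0.001,0.002,0,0,0,0.1,20],[0.001,0.002,0,-0.5,0,0.1,20],[0.001,0.002,0,-1,0,0.1,20],[0.001,0.002,0,-1.3,0,0.1,20],[0.001,0.002,0,-1.6,0,0.1,20],[0.001,0.002,0,-1.9,0,0.1,20],[0.001,0.002,0,-2.2,0,0.1,20],[0.001,0.002,0,-2.5,0,0.1,20]]

```text
time: 17.2
tool_pos: [0.4727, 0.0942, 0.2175]
ee_rot: [-3.141, -0.0, 3.05]
wrist_force: [0.5, 0.1, -2.7]
width: 0.0411
```

Run:
```python
from h import *
o=robot.get_obs(); print(wb(o['tool_pos']).round(4),o['ee_rot'].round(4),o['wrist_force'].round(1),o['width'])
s=snap('wrist','w12');cv2.imwrite('pics/w12b.png',cv2.resize(s['img'][120:345,130:380],(667,600),interpolation=cv2.INTER_CUBIC))
s=snap('side','s12');cv2.imwrite('pics/s12c.png',cv2.resize(s['img'][130:250,190:310],(600,600),interpolation=cv2.INTER_CUBIC))
```

```text
[-0.0851  0.0081  0.2175] [-3.1413e+00 -2.0000e-04  3.0497e+00] [ 0.5  0.1 -2.7] 0.041103136918933046
```

View pics/w12b.png

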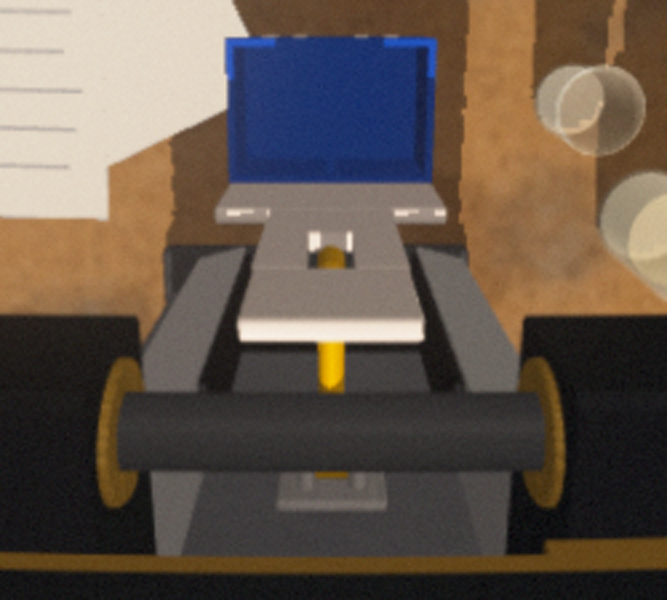

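View pics/s12c.png

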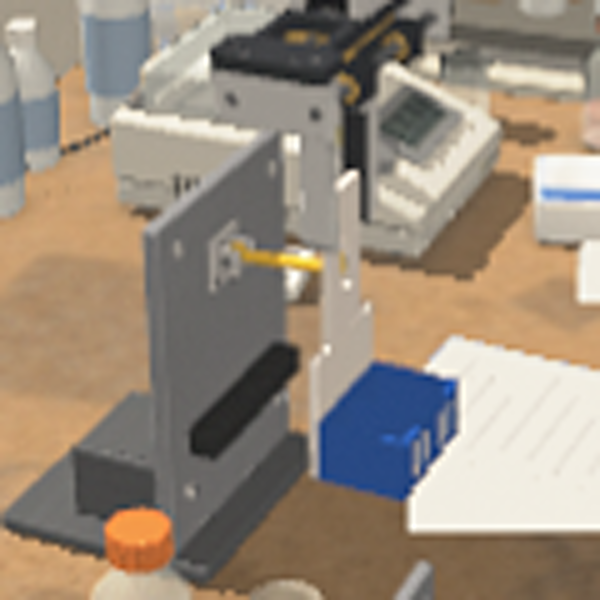

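drive_tool:
  series:
    - [[0,0,0,-0.4,0,0,20],[0,0,0,-0.8,0,0,20],[0,0,0,-1.2,0,0,20],[0,0,0,-1.6,0,0,20],[0,0,0,-2,0,0,20],[0,0,0,-2.4,0,0,20],[0,0,0,-2.8,0,0,20],[0,0,0,-3.2,0,0,20]]

```text
time: 18.1
tool_pos: [0.505, 0.0912, 0.2173]
ee_rot: [-3.141, -0.0, 3.05]
wrist_force: [0.1, 0.4, -0.8]
width: 0.0407
```

drive_tool:
  series:
    - [[0,0,0,-0.4,0,0,20],[0,0,0,-0.8,0,0,20],[0,0,0,-1.2,0,0,20],[0,0,0,-1.5,0,0,20],[0,0,0,-1.7,0,0,20],[0,0,0,-1.8,0,0,20],[0,0,0,-1.8,0,0,20]]

```text
time: 18.8
tool_pos: [0.523, 0.0896, 0.2174]
ee_rot: [-3.141, -0.0, 3.05]
wrist_force: [-0.3, 0.1, -0.4]
width: 0.0405
```

Run:
```python
from h import *
o=robot.get_obs(); print(wb(o['tool_pos']).round(4),o['ee_rot'].round(4),o['wrist_force'].round(1),o['width'])
```

```text
[-0.0347  0.008   0.2174] [-3.1413e+00 -4.0000e-04  3.0496e+00] [-0.3  0.1 -0.4] 0.04046577419755496
```

drive_tool:
  series:
    - [[0,0,0,-0.1,0,0,20],[0,0,0,-0.2,0,0,20],[0,0,0,-0.3,0,0,20],[0,0,0,-0.4,0,0,20],[0,0,0,-0.4,0,0,20]]

```text
time: 19.3
tool_pos: [0.527, 0.0891, 0.2173]
ee_rot: [-3.141, -0.0, 3.05]
wrist_force: [-0.1, -0.3, -1.8]
width: 0.0406
```

drive_tool:
  series:
    - [[0,0,0,-0.1,0,0,20],[0,0,0,-0.2,0,0,20],[0,0,0,-0.2,0,0,20]]

```text
time: 19.6
tool_pos: [0.5291, 0.0889, 0.2173]
ee_rot: [-3.141, -0.0, 3.049]
wrist_force: [-0.6, 0.3, -1.7]
width: 0.0404
```

drive_tool:
  series:
    - [[0,0,0,0.1,0,0.3,20],[0,0,0,0.1,0,0.6,20],[0,0,0,0.1,0,0.9,20],[0,0,0,0.1,0,1.2,20],[0,0,0,0.1,0,1.5,20],[0,0,0,0.1,0,1.7,20],[0,0,0,0.1,0,1.8,20],[0,0,0,0.1,0,1.8,20]]

```text
time: 20.4
tool_pos: [0.5281, 0.0891, 0.1991]
ee_rot: [-3.141, -0.001, 3.05]
wrist_force: [-0.1, -1.0, -1.8]
width: 0.0412
```

drive_tool:
  series:
    - [[0,0,0,0,0,0.1,20],[0,0,0,0,0,0.2,20],[0,0,0,0,0,0.2,20]]

```text
time: 20.7
tool_pos: [0.528, 0.089, 0.1969]
ee_rot: [-3.141, -0.001, 3.049]
wrist_force: [-1.0, -0.1, -2.0]
width: 0.0406
```

drive_tool:
  series:
    - [[0,0,0,0,0,0.05,20],[0,0,0,0,0,0.1,20],[0,0,0,0,0,0.1,20]]

```text
time: 21.0
tool_pos: [0.5281, 0.089, 0.1964]
ee_rot: [-3.141, -0.0, 3.05]
wrist_force: [-1.0, -0.4, 0.0]
width: 0.0402
```

drive_tool:
  series:
    - [[0,0,0,-0.1,0,0,20],[0,0,0,-0.2,0,0,20],[0,0,0,-0.2,0,0,20]]

```text
time: 21.3
tool_pos: [0.5298, 0.0889, 0.1964]
ee_rot: [-3.141, -0.001, 3.05]
wrist_force: [-1.1, 1.2, -0.7]
width: 0.0406
```

Run:
```python
from h import *
o=robot.get_obs(); print(wb(o['tool_pos']).round(4),o['ee_rot'].round(4),o['wrist_force'].round(1),o['width'])
s=snap('wrist','w13');cv2.imwrite('pics/w13b.png',cv2.resize(s['img'][100:345,130:390],(640,600),interpolation=cv2.INTER_CUBIC))
s=snap('side','s13');cv2.imwrite('pics/s13c.png',cv2.resize(s['img'][130:250,180:300],(600,600),interpolation=cv2.INTER_CUBIC))
```

```text
[-0.0278  0.0079  0.1964] [-3.1413e+00 -1.4000e-03  3.0496e+00] [-1.1  1.2 -0.7] 0.04064613150330822
```

View pics/w13b.png

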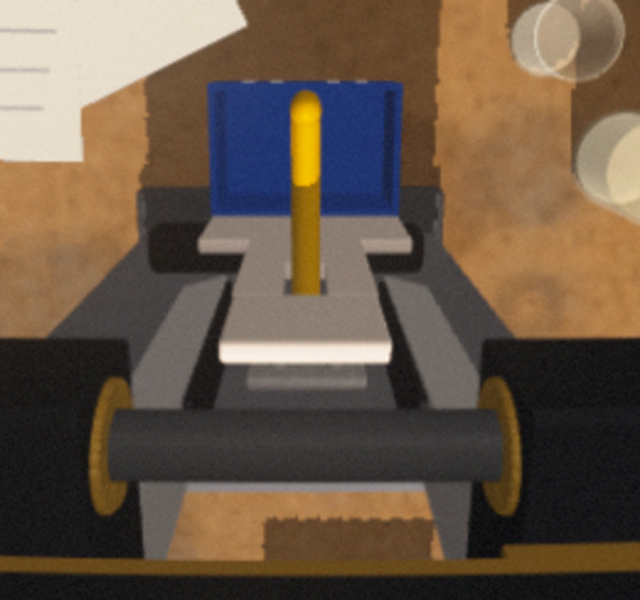

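View pics/s13c.png

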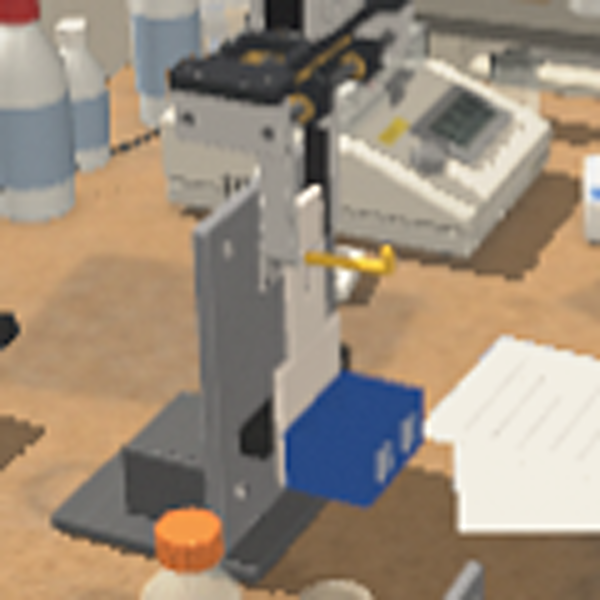

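drive_tool:
  series:
    - [[0,0,0,-0.1,0,0.05,20],[0,0,0,-0.2,0,0.05,20],[0,0,0,-0.2,0,0.05,20]]

```text
time: 21.7
tool_pos: [0.5312, 0.0888, 0.1962]
ee_rot: [-3.141, -0.003, 3.05]
wrist_force: [-5.7, -0.3, 4.2]
width: 0.0406
```

Run:
```python
from h import *
o=robot.get_obs(); print(wb(o['tool_pos']).round(4),o['ee_rot'].round(4),o['wrist_force'].round(1),o['width'])
```

```text
[-0.0265  0.008   0.1962] [-3.1413e+00 -2.7000e-03  3.0498e+00] [-5.7 -0.3  4.2] 0.04061776020862107
```

drive_tool:
  series:
    - [[0,0,0,0,0,0,45],[0,0,0,0,0,0,50],[0,0,0,0,0,0,60],[0,0,0,0,0,0,75],[0,0,0,0,0,0,75],[0,0,0,0,0,0,75],[0,0,0,0,0,0,75]]

```text
time: 22.4
tool_pos: [0.5312, 0.0888, 0.1961]
ee_rot: [-3.141, -0.003, 3.05]
wrist_force: [-0.5, 0.1, 0.9]
width: 0.0704
```

Run:
```python
from h import *
o=robot.get_obs(); print(wb(o['tool_pos']).round(4),o['ee_rot'].round(4),o['wrist_force'].round(1),o['width'])
s=snap('wrist','w14');cv2.imwrite('pics/w14b.png',cv2.resize(s['img'][100:345,130:390],(640,600),interpolation=cv2.INTER_CUBIC))
s=snap('side','s14');cv2.imwrite('pics/s14c.png',cv2.resize(s['img'][130:250,180:300],(600,600),interpolation=cv2.INTER_CUBIC))
```

```text
[-0.0264  0.0079  0.1961] [-3.1412e+00 -2.6000e-03  3.0497e+00] [-0.5  0.1  0.9] 0.07036608705944208
```

View pics/w14b.png

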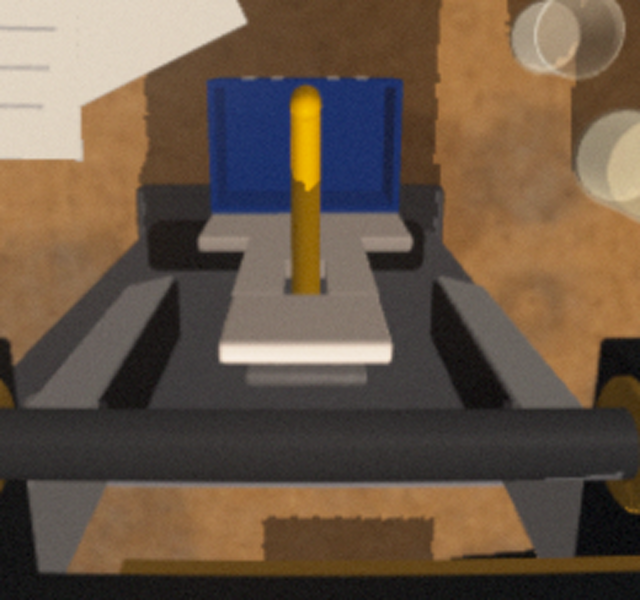

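View pics/s14c.png

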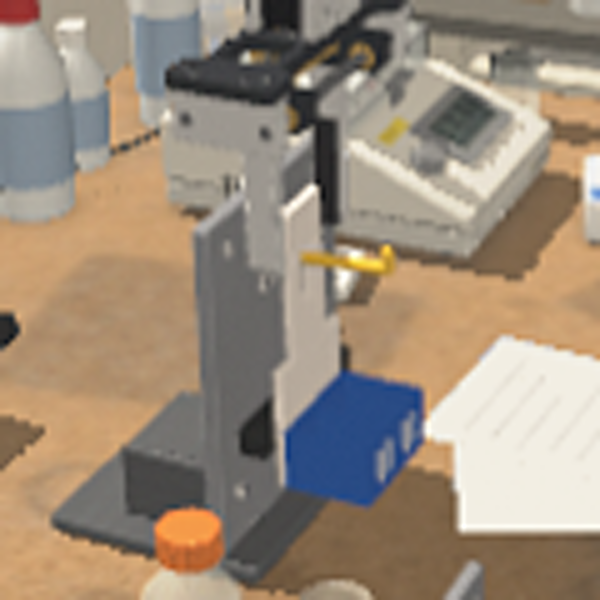

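Hanging freely with the fingers clear on both sides. Retract straight up.

drive_tool:
  series:
    - [[0,0,0,0,0,-1,75],[0,0,0,0,0,-3,75],[0,0,0,0,0,-6,75],[0,0,0,0,0,-10,75],[0,0,0,0,0,-13,75],[0,0,0,0,0,-13,75],[0,0,0,0,0,-13,75]]

```text
time: 23.2
tool_pos: [0.5319, 0.0889, 0.3272]
ee_rot: [3.142, -0.0, 3.05]
wrist_force: [-0.3, 0.5, 0.1]
width: 0.0705
```

Run:
```python
from h import *
o=robot.get_obs(); print(wb(o['tool_pos']).round(4),o['wrist_force'].round(1),o['width'])
s=snap('wrist','w15');cv2.imwrite('pics/w15b.png',cv2.resize(s['img'],(768,576),interpolation=cv2.INTER_CUBIC))
m=np.zeros((384,512),bool); m[60:330,180:330]=1
P=cloud(s,m);b=np.array([wb(p) for p in P]); b=b[(abs(b[:,1]-.009)<.05)]
q=b[(b[:,2]>.222)&(b[:,2]<.234)&(b[:,0]<-.015)&(b[:,0]>-.05)]; print('tab top',len(q),q.min(0).round(4),q.max(0).round(4),np.median(q,0).round(4))
q=b[(b[:,2]>.125)&(b[:,2]<.138)&(b[:,0]<-.015)&(b[:,0]>-.04)]; print('shoulder',len(q),q.min(0).round(4),q.max(0).round(4))
q=b[(b[:,2]>.085)&(b[:,2]<.1)&(b[:,0]<-.03)&(b[:,0]>-.1)]; print('basket rim',len(q),q.min(0).round(4),q.max(0).round(4))
s=snap('side','s15');cv2.imwrite('pics/s15c.png',cv2.resize(s['img'][120:270,170:320],(600,600),interpolation=cv2.INTER_CUBIC))
t0=load('s0') if 0 else load('side0')
for n,(x0,x1,y0,y1) in dict(bottle=(205,232,228,275),beaker=(236,258,240,270)).items():
  print(n,cv2.absdiff(s['img'],t0['img'])[y0:y1,x0:x1].mean())
t=snap('top','t15');T=load('top0'); print('timer',cv2.absdiff(t['img'],T['img'])[142:166,322:346].mean())
```

```text
[-0.0258  0.0081  0.3272] [-0.3  0.5  0.1] 0.070471750636833
tab top 275 [-0.0295 -0.0117  0.2224] [-0.0232  0.0291  0.2314] [-0.0268  0.0082  0.2295]
shoulder 205 [-0.0306 -0.0307  0.1251] [-0.0241  0.048   0.1358]
basket rim 449 [-0.0876 -0.0319  0.085 ] [-0.0304  0.0484  0.1   ]
bottle 8.264512739690044
beaker 8.492929292929293
timer 4.689236111111111
```

View pics/w15b.png

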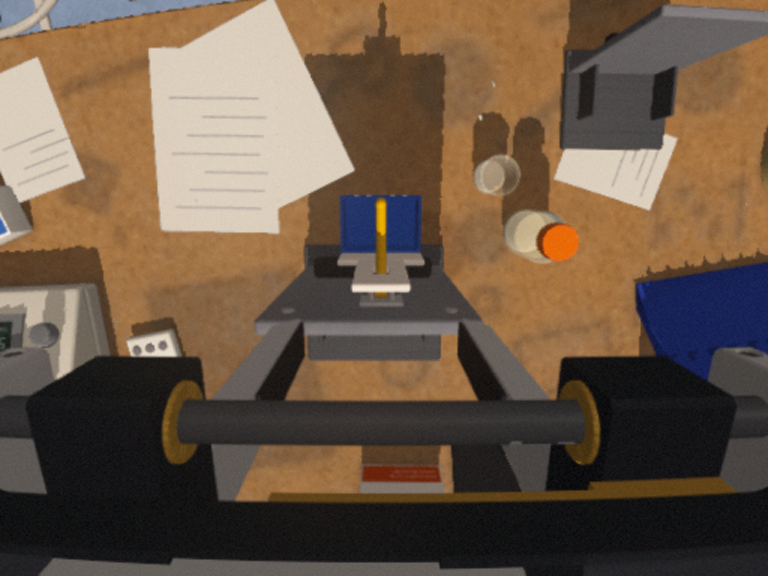

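View pics/s15c.png

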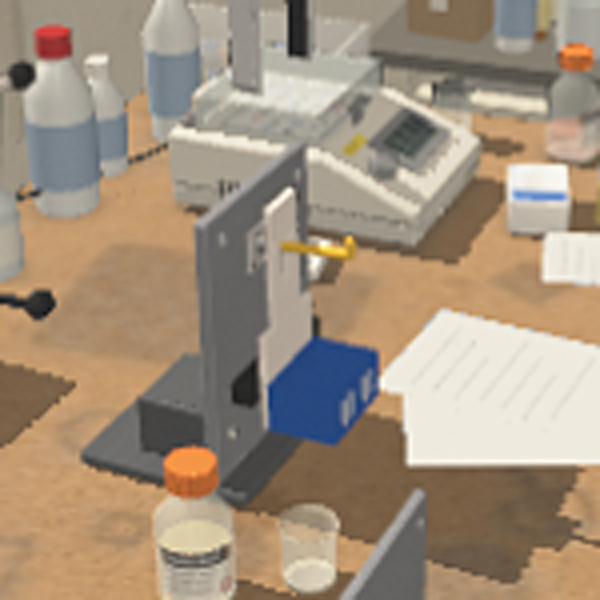

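Run:
```python
from h import *
for n,a in(('side0','s15'),):
  for k in(n,a):
    s=load(k);hsv=cv2.cvtColor(s['img'],cv2.COLOR_BGR2HSV);m=cv2.inRange(hsv,(5,170,150),(15,255,255))
    m[:225]=0;m[260:]=0;m[:,:200]=0;m[:,240:]=0;M=cv2.moments(m,True);print(k,M['m00'],M['m10']/M['m00'],M['m01']/M['m00'])
A,C=load('side0')['img'],load('s15')['img']
for nm,(x,y,w,h) in dict(bottle=(208,232,22,42),beaker=(238,244,18,24)).items():
  r=cv2.matchTemplate(C[y-6:y+h+6,x-6:x+w+6],A[y:y+h,x:x+w],cv2.TM_CCOEFF_NORMED);print(nm,cv2.minMaxLoc(r)[1],cv2.minMaxLoc(r)[3],'expect (6,6)')
A,C=load('top0')['img'],load('t15')['img'];r=cv2.matchTemplate(C[136:172,316:352],A[142:166,322:346],cv2.TM_CCOEFF_NORMED);print('timer',cv2.minMaxLoc(r)[1],cv2.minMaxLoc(r)[3])
print(robot.close_job(),robot.get_obs()['time'])
```

```text
side0 138.0 217.2246376811594 237.52898550724638
s15 136.0 217.19117647058823 237.48529411764707
bottle 0.9985030889511108 (6, 6) expect (6,6)
beaker 0.9991570711135864 (6, 6) expect (6,6)
timer 0.9997168779373169 (6, 6)
the job is handed in; nothing more can be done
the job is handed in; nothing more can be done
```

The hook is open against its stop and the caddy hangs on it by its slot. I handed the job in at about 23 s of the 72 s allowed.

- **Hook:** I swung it out with the closed fingers, at about 3 N. At the end I pressed it gently to about 10 N, where it stopped moving. The bar then measured about 4° above level. The hinge bracket sits about 8.7 mm to the +y side of its nominal point.
- **Caddy:** I gripped it by the tab and slid the slot over the hook without feeling any contact. I lowered it until the bar took the weight, then pushed it back against the rail with about 6 N before letting go.
- **Last checks:**
  - Plate depth differs by about 1 mm between the tab and the shoulder, so the caddy is upright to within about 1°.
  - The plate's back face measured 2–3 mm nearer the board than the rail's nominal front. I put that down to error in my board position, since contact was felt there.
  - The hook shows through the slot.
  - The gripper is 13 cm above the hanging pose and touches nothing.
  - The bottle, beaker and timer show no movement against the first pictures.

No check failed. The one disagreement with the text was that the hook started about 0.27 rad open, not fully folded.

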